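# Clear and reset the profile cutter

## Task

Get the profile cutter ready for the next batch: first take the finished long pieces lying across the trough and lay them in the black tray. Then, with the scraper block, wipe all the short offcuts along the trough and over its open end into the bin (they are sharp: do not touch them with the gripper) and stand the scraper back on its mat. Once the trough is clear, raise the clamp lever, slide the length stop along until its plate lines up with the brass pointer, and press the lever fully down again, leaving the other things on the bench alone.

Things in the scene. Friction and masses are not known exactly. Their poses are not given: they have to be found in the camera images.
- cutter: Bench profile cutter, fixed. Origin on the table under the trough's centre; x across the trough away from the robot, y along it to the cutting head. Trough floor 60 mm above the table, x -75 to 75 mm, y -170 (open end) to +211 mm; side walls 8 mm thick, tops 80 mm above the table. Head: y 211 to 261 mm, blade guide 170 mm tall, its parked hand lever 190 mm. Black bin at the open end.
- trough_end (a point): Centre of the trough floor's open edge (cutter frame 0, -170, 60 mm), over which the offcuts drop into the bin. Axes as the cutter's.
- bin_floor (a point): Centre of the offcut bin's inner floor (cutter frame 0, -231, 3 mm), axes as the cutter's. The black bin is open-topped, inside 164 mm (x) x 112 mm (y), rim 52 mm above the table, 8 mm below the trough floor; its near wall touches the trough's open end.
- stop (a joint): Position (m) of the length-stop carriage on the rail behind the trough (rail at cutter x 100 to 124 mm, top 95 mm above the table): 0 nearest the cutting head (plate middle at cutter y +145 mm), growing towards the open end (-y), up to 0.27. Slides with about 3 N; clamped, it hardly moves under 60 N. Carriage: aluminium block 44 mm (y) x 48 mm, lever cheeks up to 125 mm above the table.
- stop_tip (a point): Free end of the carriage's steel stop plate, over the outer side of the trough's front wall (cutter x -81 mm, 83 mm above the table), in the middle of the plate's thickness; axes as the cutter's. The plate, 8 mm thick in y, spans the whole trough: top 96 mm above the table, lower edge 3 mm above the trough floor.
- clamp (a joint): Angle (rad) of the cam clamp lever on the carriage: 0 = fully down, flat towards the robot, clamped; 1.45 = raised, nearly upright, free (the cam lets go at about 0.75). Hinged along the cutter's y at cutter x +112 mm, 108 mm above the table, at the carriage's middle (same y as the plate). Stays where it is left. Opening takes about 6 N at the grip, pressing it home 10 N.
- clamp_grip (a point): Middle of the lever's black grip: 52 mm long, 20 mm wide (along the cutter's y), 14 mm thick. Clamped, this point lies 72 mm towards the robot (cutter -x) from the hinge and 10 mm above it, 118 mm above the table; it swings about the hinge. The lever ends 24 mm beyond it.
- pointer: The set mark: a brass pointer clip, 14 mm wide (y), 16 mm deep, 20 mm tall, with a dark centre line, fixed on the outside of the trough's front wall. Origin: on the wall's outer face, 20 mm below the wall top, at the clip's middle; axes as the cutter's. The stop is set when the middle of its plate's free end has the same cutter y as the clip's middle.
- length1: A finished cut length of blue-grey plastic profile: flat bar 180 mm long (own x) x 20 mm wide (y) x 12 mm tall (z), 50 g. Origin: centre of its underside. Starts laid across the top of the trough walls like a bridge (about along the cutter's x), 20 mm above the trough floor. May be absent (None).
- length2: A finished cut length of blue-grey plastic profile: the same as length1. May be absent (None).
- scraper: The scraper block: a white plastic block 120 mm long (own x) x 50 mm thick (y), 26 mm tall, with a wooden handle on top, 76 mm long (x), 24 mm thick (y), from 25 to 71 mm. 0.2 to 0.3 kg. Origin: centre of its underside. Starts standing on the mat.
- tray: The black tray for finished lengths, fixed: 230 mm (own x) x 140 mm (y) outside, walls 4 mm thick, 30 mm high, floor 4 mm thick. Origin: centre of its underside, on the table.
- mat: The scraper's thin blue-grey rubber mat, fixed flat on the table, 190 mm (own x) x 130 mm (y), 1 mm thick (the scraper's underside is then at table height, z about 0). Origin: its centre. Tray and mat may be on either side of the cutter.
- cleaner: Bystander: a white cleaner bottle, 60 mm in diameter, 160 mm tall, upright behind the cutter.
- tape: Bystander: a roll of yellow tape lying flat, 100 mm across, 25 mm tall, in front of the cutter.
- screwdriver: Bystander: a screwdriver, 180 mm long, lying in front of the cutter.
- board: Bystander: a green circuit board 100 x 160 mm lying behind the cutter.
- partbox: Bystander: an open cardboard parts box 100 x 140 x 50 mm behind the cutter.
- calliper: Bystander: a steel calliper, 190 mm long, lying behind the cutter.
- offcut1: A short scrap offcut of the same plastic profile: flat bar 60 mm long (own x) x 20 mm wide (y) x 12 mm tall (z), about 16 g; starts lying flat on the trough floor. Origin: centre of its underside. May be absent (None).
- offcut2: A scrap offcut, the same as offcut1. May be absent (None).
- offcut3: A scrap offcut, the same as offcut1. May be absent (None).
- offcut4: A scrap offcut, the same as offcut1. May be absent (None).
- offcut5: A scrap offcut, the same as offcut1. May be absent (None).

How it is judged:
On the way, in this order (a step that is already met when the one before it is completed fails the run):
1. every finished length lies released in the tray (x of length1 in the frame of tray between -0.06 and 0.06 m and y of length1 in the frame of tray between -0.06 and 0.06 m and z of each of length1, length2 in the frame of tray below 0.03 m and linear speed of each of length1, length2 below 0.03 m/s and contact force between the fingers and length1 below 0.1 N and x of length2 in the frame of tray between -0.06 and 0.06 m and y of length2 in the frame of tray between -0.06 and 0.06 m and contact force between the fingers and length2 below 0.1 N), for 0.2 s.
2. the scraper pushes against an offcut in the trough (((contact force between scraper and offcut1 above 0.02 N and z of offcut1 in the frame of trough_end above -0.01 m) or (contact force between scraper and offcut2 above 0.02 N and z of offcut2 in the frame of trough_end above -0.01 m) or (contact force between scraper and offcut3 above 0.02 N and z of offcut3 in the frame of trough_end above -0.01 m) or (contact force between scraper and offcut4 above 0.02 N and z of offcut4 in the frame of trough_end above -0.01 m) or (contact force between scraper and offcut5 above 0.02 N and z of offcut5 in the frame of trough_end above -0.01 m))), for 0.02 s.
3. every offcut lies in the bin (x of offcut1 in the frame of bin_floor between -0.083 and 0.083 m and y of offcut1 in the frame of bin_floor between -0.058 and 0.058 m and z of each of offcut1, offcut2, offcut3, offcut4, offcut5 in the frame of bin_floor below 0.047 m and x of offcut2 in the frame of bin_floor between -0.083 and 0.083 m and y of offcut2 in the frame of bin_floor between -0.058 and 0.058 m and x of offcut3 in the frame of bin_floor between -0.083 and 0.083 m and y of offcut3 in the frame of bin_floor between -0.058 and 0.058 m and x of offcut4 in the frame of bin_floor between -0.083 and 0.083 m and y of offcut4 in the frame of bin_floor between -0.058 and 0.058 m and x of offcut5 in the frame of bin_floor between -0.083 and 0.083 m and y of offcut5 in the frame of bin_floor between -0.058 and 0.058 m), for 0.2 s.
4. the clamp lever is raised (value of joint clamp above 0.9 rad), for 0.1 s.
5. the stop stands at the pointer (y of stop_tip in the frame of pointer between -0.004 and 0.004 m), for 0.3 s.
At the end, for the whole second after the job is handed in: Finished lengths released in the tray (centres within 60 mm of its centre both ways), all offcuts in the bin below its rim, scraper standing upright at rest on its mat, stop plate within 4 mm of the pointer along the trough, clamp lever down within 0.06 rad, stop at rest (all of step 1 and all of step 3 and all of step 5 and value of joint clamp below 0.06 rad and velocity of joint stop between -0.01 and 0.01 m/s and x of scraper in the frame of mat between -0.08 and 0.08 m and y of scraper in the frame of mat between -0.06 and 0.06 m and height (world z) of scraper below 0.008 m and angle between scraper's own z axis and vertical below 0.15 rad and linear speed of scraper below 0.02 m/s); the robot touches nothing.
It fails at once if an offcut is touched by the gripper's fingers (contact force between the fingers and offcut1 above 1 N or contact force between the fingers and offcut2 above 1 N or contact force between the fingers and offcut3 above 1 N or contact force between the fingers and offcut4 above 1 N or contact force between the fingers and offcut5 above 1 N).
It fails at once if a bystander is moved more than 30 mm (distance of any of cleaner, tape, screwdriver, board, partbox, calliper from where it was at the start of the episode above 0.03 m).
Of length1, length2 only 1 to 2 are there at a start; the rules pass over those that are not, and their reading is None.
Of offcut1, offcut2, offcut3, offcut4, offcut5 only 3 to 5 are there at a start; the rules pass over those that are not, and their reading is None.
At some moment in a run one of scraper, offcut1, offcut2, offcut3, offcut4, offcut5 may be knocked a few centimetres aside while the robot is not near it.
It also fails if it takes over 208 s, if anything falls off the work surface, if the arm or the gripper's body presses on something with over 40 N, if the wrist force passes 120 N, or if a joint passes its speed limit or range.

## Robot

A 6-joint arm with a two-finger parallel gripper is mounted at the origin on the work surface. World frame = base frame: x ahead of the robot, y to its left, z up, the work surface at z = 0. Lengths are in m, angles in rad, forces in N, time in s.
With the tool pointing down it reaches from about 0.25 to 0.8 m from the base axis. Payload 8.5 kg.
Tool frame: the origin (TCP) lies at the very end of the fingers, on their centre line; the grasp point (between the pads) lies 19 mm behind it; z points along the fingers, y is the direction in which the jaws open and shut (so a half turn about z gives the same grasp; the last joint's range is limited). The gripper opens to 85 mm and grips with 20 to 120 N. Pads are 22 mm wide; open, the fingers measure 114 mm over their backs; the gripper's body (76 mm by 85 mm) begins 54 mm behind the grasp point. The pads swing forward as they close: fully open they stand 13 mm farther back than shut.
Start: joints at [-1.24, 0.238, -0.013, 1.319, 0, 1.571], TCP at [0.171, -0.496, 0.231] pointing down, gripper open.
Joint ranges: [-2.66, 2.66], [-1.03, 1.9], [-1.14, 1.46], [-1.82, 2.27], [-1.45, 1.34], [-3.14, 3.14]. Speed limits (rad/s): [2.22, 2.22, 2.79, 3.14, 3.14, 3.14].

## Interface

Orientations are given as a rotation vector (axis times angle).
In Python, from station import ctrl gives the robot as it stands. The module is installed in compiled form; this text tells all that it offers.
- The arm moves only by the shell command python3 -m pendant 'ROWS' [FORCE]. ROWS is JSON, a list of rows, each an object with "delta_rot": the turn, a rotation vector about the world's x, y, z in rad, a list of three; "dp": the shift along the world's x, y, z in m, a list of three; "gripper": the closure, from 0 (fully open) to 1 (shut). In form: [{"delta_rot": [ax, ay, az], "dp": [tx, ty, tz], "gripper": gripper}, ...]. A call has 1 to 5 rows; each row is the pose to reach, as a shift and turn from the pose measured when the call began; what a row does not reach only later rows make up. A row lasts 1/10 s, in which the tool goes at most 50 mm and 8.59 degrees, less where a joint would pass 70% of its speed; a pose out of reach is approached as far as the arm can. A call with a gripper value outside its range is refused whole. The fingers move at their own pace and stop on an object; FORCE is the grip in N (left out, the last holds). Time passes only in rows, so rows that repeat a pose let the fingers close. It gives the time, the measured TCP pose, the force and the opening at its end, in the units of the state.
- ctrl.read_state(): the state, without advancing time (a new reading comes with each control period).
- ctrl.capture(name): name is "scene" or "top"; returns a dict with "frame" (400x640x3 uint8, blue, green, red), "fov_y" (degrees; the focal length in pixels is half the picture's height over the tangent of half this angle, whatever the lens; pixels are square), "cx", "cy" (the principal point, pixels), "camera_from_world" (4x4, takes a point from world to camera coordinates). Camera axes: x right, y up, looking along -z (the intrinsics and any distortion apply to the point x, -y, -z); pixel columns grow to the right and rows downward; lengths in m; the calibration is good to about 2 mm. A picture is of the moment at which its call begins. There is no depth.
- ctrl.close_job(): hands the job in, once; it reports no verdict.
Trained networks look in the newest picture that a camera, given by its name, has taken for a name from the list of things; names that differ only in an ending like _2 or _b are one class to them, and where a whole thing is asked for, a point or a joint stands for the part that bears it (a point fixed in the world has none). Each returns a list of dicts, best first, with "score" (0 to 1); they miss things now and then, are a little off and sometimes report something else, mostly with a low value. They report only what shows in the picture. A call takes as long as a camera call.
- ctrl.boxes_of(camera, target): "extent" ([left, top, right, bottom] as shares, 0 to 1, of the picture: columns of its width, rows of its height, round what is visible of it).
- ctrl.mark_of(camera, target): "centre" ([column, row] as shares, 0 to 1, of the picture: columns of its width, rows of its height: a listed point, or the origin of a listed thing).
The state is a dict: "t": time; "qpos": joint angles; "joint_vel": joint speeds; "joint_torque": joint torques, N m; "eef_pos": TCP position; "ee_rot": TCP orientation; "force": force on the tool from outside, world axes, zero at the start; "moment": the same for the moment, N m; "finger_gap": finger opening in m.
Only numpy, scipy, OpenCV 4.12 (cv2) and the standard library are available. Lean on these libraries where they do the work, as an engineer would, in place of code of your own. Each camera call takes 0.05 s, during which the arm holds its last target.

## Working session

There is one attempt and no reset: what is moved stays moved. The work goes in short steps, Python scripts to look and compute and a shell command to move; the robot and the scene stay as the last step left them, time stands still between calls to the robot, and variables do not carry over. Pictures are saved under pics/ and viewed, and the job is handed in when it is done.

```bash
mkdir -p pics
cat > h.py <<'E'
import cv2,numpy as np
from station import ctrl
def cap(n):
    return ctrl.capture(n)
def save(c,f): cv2.imwrite('pics/'+f,c['frame'])
def ray(c,u,v):
    f=200/np.tan(np.radians(c['fov_y']/2))
    M=np.array(c['camera_from_world']);R=M[:3,:3];t=M[:3,3]
    d=np.array([(u-c['cx'])/f,-(v-c['cy'])/f,-1.])
    return -R.T@t,R.T@d
def at(c,u,v,z):
    o,d=ray(c,u,v);return o+d*(z-o[2])/d[2]
def proj(c,p):
    f=200/np.tan(np.radians(c['fov_y']/2))
    M=np.array(c['camera_from_world']);q=M[:3,:3]@np.array(p)+M[:3,3]
    return np.array([c['cx']+f*q[0]/-q[2],c['cy']-f*q[1]/-q[2]])
E
python3 - <<'E'
from h import *
np.set_printoptions(precision=4,suppress=True)
for n in('scene','top'):
    c=cap(n);save(c,n+'0.png');print(n,c['fov_y'],c['cx'],c['cy'],c.keys());print(np.array(c['camera_from_world']))
    for t in['length1','scraper','tray','mat','pointer','stop_tip','clamp_grip','trough_end','bin_floor','cutter','offcut1']:
        print(t,[(round(m['centre'][0]*640,1),round(m['centre'][1]*400,1),round(m['score'],2)) for m in ctrl.mark_of(n,t)])
print(ctrl.read_state())
E
```

```text
scene 45.55134305269031 321.41035819142684 202.01537905283988 dict_keys(['frame', 'fov_y', 'cx', 'cy', 'camera_from_world'])
[[ 0.4782  0.8782  0.0016 -0.2849]
 [-0.6015  0.3262  0.7292  0.2666]
 [ 0.6399 -0.3497  0.6843 -1.6443]
 [ 0.      0.      0.      1.    ]]
length1 [(286.6, 215.1, 0.89), (331.5, 197.7, 0.81)]
scraper [(141.0, 268.2, 0.85), (324.0, 296.8, 0.52)]
tray [(430.1, 164.5, 0.97), (303.7, 212.2, 0.71)]
mat [(141.9, 269.3, 0.69)]
pointer [(292.8, 196.1, 0.43), (139.2, 268.8, 0.37), (283.0, 215.4, 0.3)]
stop_tip [(342.3, 172.6, 0.91), (282.9, 233.2, 0.25)]
clamp_grip [(363.8, 183.8, 0.67)]
trough_end [(292.7, 196.7, 0.67), (256.8, 232.7, 0.65), (140.6, 268.0, 0.49), (338.7, 169.9, 0.17)]
bin_floor [(239.3, 258.1, 0.79)]
cutter [(316.7, 224.0, 0.7)]
offcut1 [(271.8, 221.8, 0.73), (258.4, 232.4, 0.66), (282.1, 232.7, 0.64), (295.7, 203.1, 0.56), (330.4, 170.3, 0.38)]
top 42.82337602593375 319.24255921289154 199.9556913208119 dict_keys(['frame', 'fov_y', 'cx', 'cy', 'camera_from_world'])
[[ 0.0266 -0.9995 -0.0167  0.0088]
 [ 0.9868  0.0236  0.1599 -0.5849]
 [-0.1595 -0.020
[... 351 characters left out ...]
191.8, 0.72)]
bin_floor [(404.3, 213.1, 0.89), (335.2, 226.5, 0.57)]
cutter [(326.4, 213.1, 0.97)]
offcut1 [(334.1, 227.6, 0.73), (362.9, 201.1, 0.65), (337.1, 209.4, 0.56), (175.2, 227.5, 0.55), (365.3, 219.0, 0.4), (356.3, 139.6, 0.33)]
{'t': 1.2, 'qpos': array([-1.24  ,  0.2382, -0.0135,  1.3192,  0.    ,  1.5708]), 'joint_vel': array([ 0.0021, -0.0005,  0.0017, -0.0007, -0.0011, -0.001 ]), 'joint_torque': array([ -0.0001, -53.8588,  34.6692,   0.0027,  -0.    ,   0.    ]), 'eef_pos': array([ 0.1705, -0.4965,  0.2313]), 'ee_rot': array([-3.0986, -0.5172,  0.    ]), 'force': array([ 0.3006,  1.2289, -0.1997]), 'moment': array([ 0.0288, -0.0949,  0.0272]), 'finger_gap': 0.08511987294378136}
```

View pics/scene0.png

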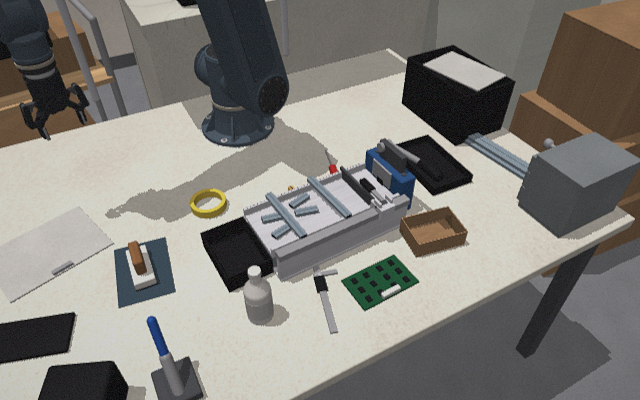

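View pics/top0.png

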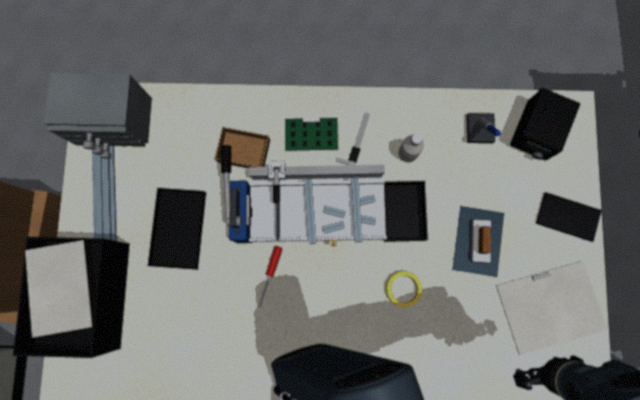

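Run:
```python
import cv2
im=cv2.imread('pics/top0.png');a=im[130:270,210:440]
cv2.imwrite('pics/tz.png',cv2.resize(a,None,fx=3.4,fy=3.4,interpolation=cv2.INTER_CUBIC))
im=cv2.imread('pics/scene0.png');a=im[140:300,190:430]
cv2.imwrite('pics/sz.png',cv2.resize(a,None,fx=3.3,fy=3.3,interpolation=cv2.INTER_CUBIC))
```

```text
(no output)
```

View pics/tz.png

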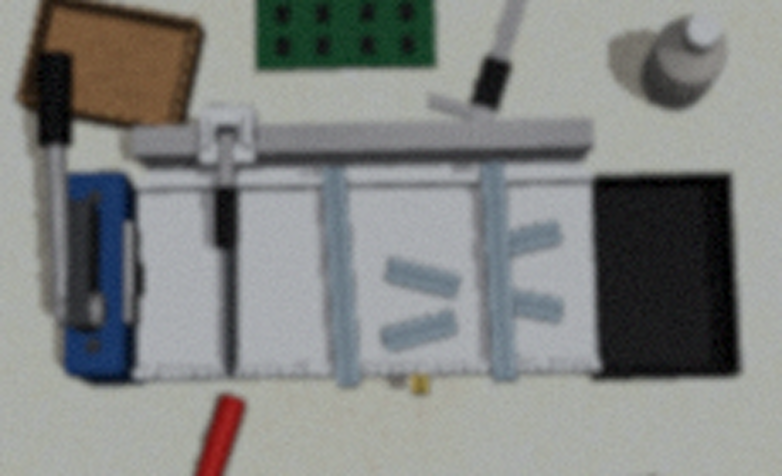

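View pics/sz.png

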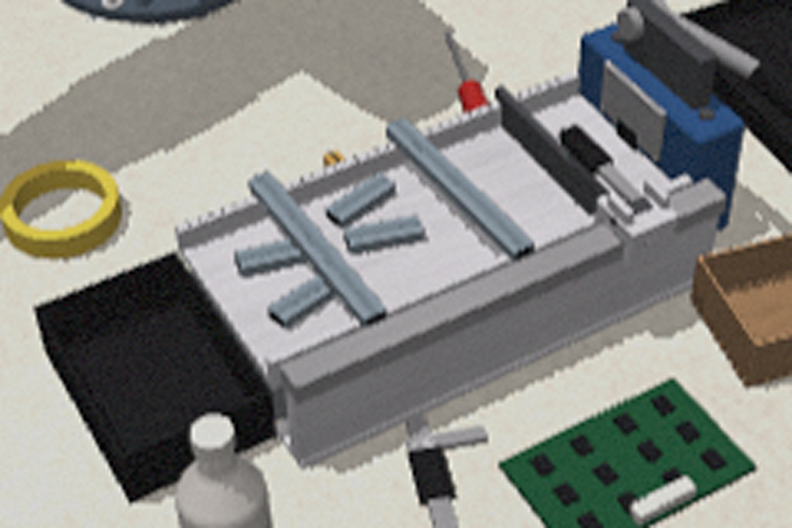

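```bash
python3 - <<'E'
from h import *
np.set_printoptions(precision=4,suppress=True)
t=cap('top');s=cap('scene')
Z=lambda u,v:(210+u/3.4,130+v/3.4)
S=lambda u,v:(190+u/3.3,140+v/3.3)
for n,p,z in[('frontopen',(601,374),.08),('backopen',(595,178),.08),('fronthead',(135,379),.08),('backhead',(133,178),.08),('pointer top front',(420,384),.08),('stoptip',(232,372),.09),('stopback',(226,190),.096),('L1a',(348,384),.092),('L1b',(333,168),.092),('L2a',(505,378),.092),('L2b',(490,166),.092),('o',(422,277),.072),('o',(420,330),.072),('o',(537,237),.072),('o',(540,306),.072),
 ('binright',(738,372),.052),('binrightback',(730,178),.052)]:
    print(n,at(t,*Z(*p),z))
print('scene')
for n,p,z in[('frontopen',(180,232),.08),('backopen',(283,368),.095),('L1a',(402,126),.092),('L1b',(522,248),.092),('L2a',(262,180),.092),('L2b',(372,314),.092),('ptr',(334,157),.08),('stoptipfront',(502,92),.096)]:
    print(n,at(s,*S(*p),z))
print('tray corners top')
for p in[(160,188),(205,191),(197,269),(149,265)]: print(at(t,*p,.03))
print('mat')
for p in[(460,206),(504,209),(497,276),(453,270)]: print(at(t,*p,.0))
for p in[(487,239)]: print('handle',at(t,*p,.071))
for p in[(481,241)]: print('block',at(t,*p,.026))
E
python3 - <<'E'
import cv2
im=cv2.imread('pics/top0.png');a=im[190:290,430:530]
b=im[170:290,130:230]
cv2.imwrite('pics/tm.png',cv2.resize(a,None,fx=5,fy=5,interpolation=cv2.INTER_CUBIC))
E
```

```text
frontopen [ 0.4716 -0.1666  0.08  ]
backopen [ 0.6337 -0.1607  0.08  ]
fronthead [0.458  0.2125 0.08  ]
backhead [0.6248 0.2223 0.08  ]
pointer top front [ 0.4598 -0.0198  0.08  ]
stoptip [0.4649 0.1326 0.09  ]
stopback [0.6134 0.1428 0.096 ]
L1a [0.4574 0.0383 0.092 ]
L1b [0.6347 0.0558 0.092 ]
L2a [ 0.4654 -0.0881  0.092 ]
L2b [ 0.6394 -0.0733  0.092 ]
o [ 0.5487 -0.0196  0.072 ]
o [ 0.5047 -0.0189  0.072 ]
o [ 0.5844 -0.114   0.072 ]
o [ 0.527  -0.1171  0.072 ]
binright [ 0.4785 -0.2828  0.052 ]
binrightback [ 0.642  -0.2773  0.052 ]
scene
frontopen [ 0.4861 -0.1648  0.08  ]
backopen [ 0.6632 -0.157   0.095 ]
L1a [0.4684 0.0395 0.092 ]
L1b [0.6381 0.053  0.092 ]
L2a [ 0.474  -0.0889  0.092 ]
L2b [ 0.6446 -0.0777  0.092 ]
ptr [ 0.4639 -0.0211  0.08  ]
stoptipfront [0.4736 0.1318 0.096 ]
tray corners top
[0.6115 0.4912 0.03  ]
[0.6057 0.3583 0.03  ]
[0.3795 0.3671 0.03  ]
[0.3872 0.5056 0.03  ]
mat
[ 0.584  -0.3901  0.    ]
[ 0.5782 -0.5185  0.    ]
[ 0.3829 -0.4924  0.    ]
[ 0.3967 -0.3667  0.    ]
handle [ 0.4822 -0.4447  0.071 ]
block [ 0.4802 -0.4414  0.026 ]
```

View pics/tm.png

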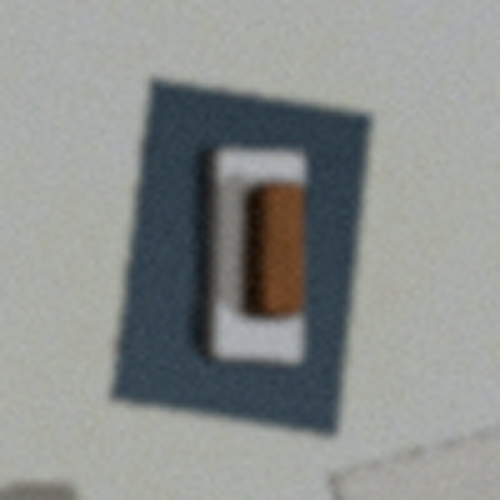

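```bash
cat >> h.py <<'E'
CP=[.5478,.0064,.036]
def c2w(p,P=None):
    x,y,a=P or CP
    return np.array([x+np.cos(a)*p[0]-np.sin(a)*p[1],y+np.sin(a)*p[0]+np.cos(a)*p[1],p[2]])
def w2c(w,P=None):
    x,y,a=P or CP
    dx,dy=w[0]-x,w[1]-y
    return np.array([np.cos(a)*dx+np.sin(a)*dy,-np.sin(a)*dx+np.cos(a)*dy,w[2]])
def overlay(c,polys,box,fx,name):
    im=c['frame'][box[1]:box[3],box[0]:box[2]]
    im=cv2.resize(im,None,fx=fx,fy=fx,interpolation=cv2.INTER_CUBIC)
    for poly,col in polys:
        q=np.array([((proj(c,p)-np.array(box[:2])+.5)*fx) for p in poly])
        cv2.polylines(im,[np.int32(q)],False,col,1,cv2.LINE_AA)
    cv2.imwrite('pics/'+name,im)
def rect(x0,x1,y0,y1,z): return [(x0,y0,z),(x1,y0,z),(x1,y1,z),(x0,y1,z),(x0,y0,z)]
def cutpolys(P=None,st=None):
    L=[]
    for r in [rect(-.083,.083,-.17,.211,.08),rect(.1,.124,-.17,.211,.095)]:
        L.append(([c2w(p,P) for p in r],(0,0,255)))
    L.append(([c2w(p,P) for p in rect(-.075,.075,-.17,.211,.06)],(0,180,0)))
    L.append(([c2w(p,P) for p in rect(-.09,.09,-.295,-.171,.052)],(255,0,255)))
    return L
E
python3 - <<'E'
from h import *
t=cap('top');s=cap('scene')
overlay(t,cutpolys(),(210,130,440,270),3.4,'ot.png')
overlay(s,cutpolys(),(190,140,430,300),3.3,'os.png')
E
```

```text
(no output)
```

View pics/ot.png

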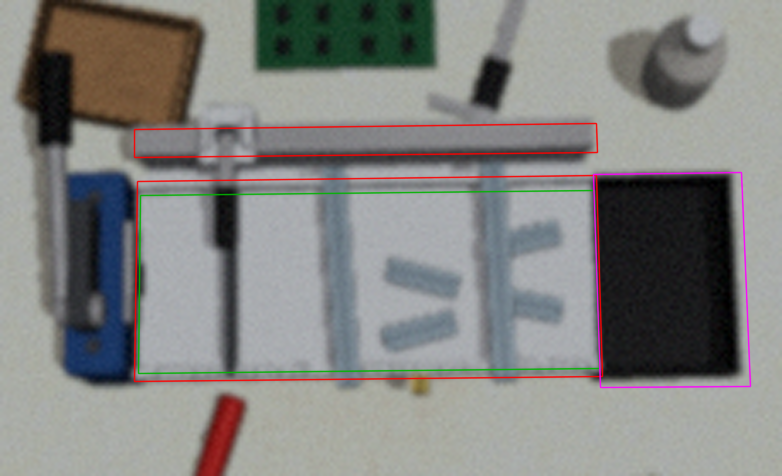

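View pics/os.png

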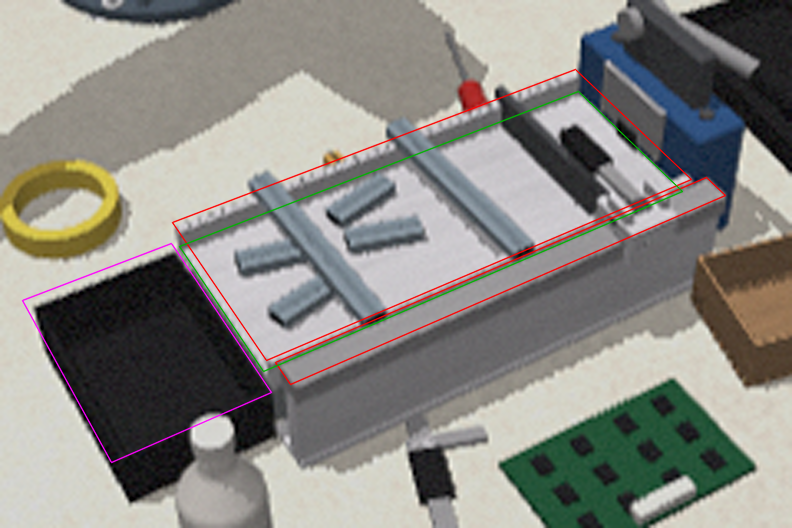

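```bash
A='{"dp":[0.378,0.543,0.04],"delta_rot":[0,0,-0.246],"gripper":0.5}'; python3 -m pendant '[{"dp":[0.378,0.543,0.04],"delta_rot":[0,0,-0.246],"gripper":0.5},{"dp":[0.378,0.543,0.04],"delta_rot":[0,0,-0.246],"gripper":0.5},{"dp":[0.378,0.543,0.04],"delta_rot":[0,0,-0.246],"gripper":0.5},{"dp":[0.378,0.543,0.04],"delta_rot":[0,0,-0.246],"gripper":0.5},{"dp":[0.378,0.543,0.04],"delta_rot":[0,0,-0.246],"gripper":0.5}]' 60
python3 - <<'E'
from h import *
t=cap('top')
for n in('top',):
  for x in('tray','mat'):print(ctrl.mark_of(n,x)[:2])
c=cap('scene')
for p,z in[((430.1,164.5),.004),((141.5,268.7),.0)]: print(at(c,*p,z))
print(at(t,175.1,230.2,0),at(t,478.5,242.4,0))
print(ctrl.read_state()['qpos'])
E
```

```text
t: 1.9
eef_pos: [0.3125, -0.2921, 0.2466]
ee_rot: [3.138, 0.132, 0.001]
force: [0.8, 0.7, 0.1]
finger_gap: 0.0425
[{'centre': [0.2759, 0.577], 'score': 0.59}]
[{'centre': [0.7477, 0.607], 'score': 0.9}]
[0.49309165 0.44042546 0.004     ]
[ 0.47750387 -0.44449707  0.        ]
[0.49163059 0.44694645 0.        ] [ 0.47819621 -0.44174484  0.        ]
[-7.52580938e-01  6.64010785e-02 -1.84378836e-01  1.31932293e+00
 -1.18710625e-04  2.30067674e+00]
```

```bash
python3 -m pendant '[{"dp":[0.05,0.04,0],"delta_rot":[0,0,0.15],"gripper":0.5},{"dp":[0.1,0.08,0],"delta_rot":[0,0,0.30],"gripper":0.5},{"dp":[0.14,0.12,0.02],"delta_rot":[0,0,0.45],"gripper":0.5},{"dp":[0.16,0.16,0.02],"delta_rot":[0,0,0.60],"gripper":0.5},{"dp":[0.18,0.20,0.02],"delta_rot":[0,0,0.75],"gripper":0.5}]'
python3 -m pendant '[{"dp":[0.01,0.03,0],"delta_rot":[0,0,0.15],"gripper":0.5},{"dp":[0.02,0.06,0],"delta_rot":[0,0,0.30],"gripper":0.5},{"dp":[0.04,0.1,0],"delta_rot":[0,0,0.45],"gripper":0.5},{"dp":[0.05,0.12,0],"delta_rot":[0,0,0.60],"gripper":0.5},{"dp":[0.056,0.139,0],"delta_rot":[0,0,0.75],"gripper":0.5}]'
python3 -m pendant '[{"dp":[0,0,0],"delta_rot":[0,0,0.15],"gripper":0.5},{"dp":[0,0,0],"delta_rot":[0,0,0.30],"gripper":0.5},{"dp":[0,0,0],"delta_rot":[0,0,0.45],"gripper":0.5},{"dp":[0,0,0],"delta_rot":[0,0,0.60],"gripper":0.5},{"dp":[0,0,0],"delta_rot":[0,0,0.75],"gripper":0.5}]'
python3 -m pendant '[{"dp":[0,0,0],"delta_rot":[0,0,0.15],"gripper":0.5},{"dp":[0,0,0],"delta_rot":[0,0,0.30],"gripper":0.5},{"dp":[0,0,0],"delta_rot":[0,0,0.45],"gripper":0.5},{"dp":[0,0,0],"delta_rot":[0,0,0.60],"gripper":0.5},{"dp":[0,0,0],"delta_rot":[0,0,0.75],"gripper":0.5}]'
```

```text
t: 2.6
eef_pos: [0.4813, -0.1149, 0.2656]
ee_rot: [2.869, 1.278, 0.001]
force: [-0.1, -1.2, -0.6]
finger_gap: 0.0432
t: 3.1
eef_pos: [0.5384, 0.0238, 0.265]
ee_rot: [2.2, 2.242, 0.001]
force: [0.3, -0.4, -0.3]
finger_gap: 0.0426
t: 3.6
eef_pos: [0.5387, 0.0218, 0.2646]
ee_rot: [-1.228, -2.892, -0.001]
force: [-0.5, 0.0, -0.2]
finger_gap: 0.0429
t: 4.1
eef_pos: [0.539, 0.0199, 0.2643]
ee_rot: [-0.084, -3.14, -0.0]
force: [0.4, 0.5, -0.2]
finger_gap: 0.0426
```

```bash
cat >> h.py <<'E'
from scipy.spatial.transform import Rotation as Ro
def st():
    s=ctrl.read_state();R=Ro.from_rotvec(s['ee_rot']).as_matrix()
    print('t',round(s['t'],2),'p',np.round(s['eef_pos'],4),'yawY',round(float(np.arctan2(R[1,1],R[0,1])),4),'z',np.round(R[:,2],3),'q',np.round(s['qpos'],2),'F',np.round(s['force'],1),'gap',round(s['finger_gap'],4))
E
python3 -c 'from h import *;st()'
```

```text
t 4.1 p [0.539  0.0199 0.2643] yawY 1.5176 z [-0.001  0.    -1.   ] q [0.04 0.26 0.09 1.41 0.   0.09] F [ 0.4  0.5 -0.2] gap 0.0426
```

```bash
python3 -m pendant '[{"dp":[0.011,0.027,-0.04],"delta_rot":[0,0,0.138],"gripper":0.5},{"dp":[0.011,0.027,-0.08],"delta_rot":[0,0,0.138],"gripper":0.5},{"dp":[0.011,0.027,-0.12],"delta_rot":[0,0,0.138],"gripper":0.5},{"dp":[0.011,0.027,-0.15],"delta_rot":[0,0,0.138],"gripper":0.5},{"dp":[0.011,0.027,-0.15],"delta_rot":[0,0,0.138],"gripper":0.5}]'
python3 - <<'E'
from h import *
st();s=cap('scene');overlay(s,[],(220,120,400,260),4,'s1.png')
E
```

```text
t: 4.6
eef_pos: [0.5476, 0.0449, 0.1103]
ee_rot: [0.129, -3.131, 0.001]
force: [-0.2, -0.2, 0.1]
finger_gap: 0.0426
t 4.6 p [0.5476 0.0449 0.1103] yawY 1.6533 z [-0.008 -0.001 -1.   ] q [ 0.08  0.35 -0.17  1.06 -0.   -0.  ] F [-0.2 -0.2  0.1] gap 0.0426
```

View pics/s1.png

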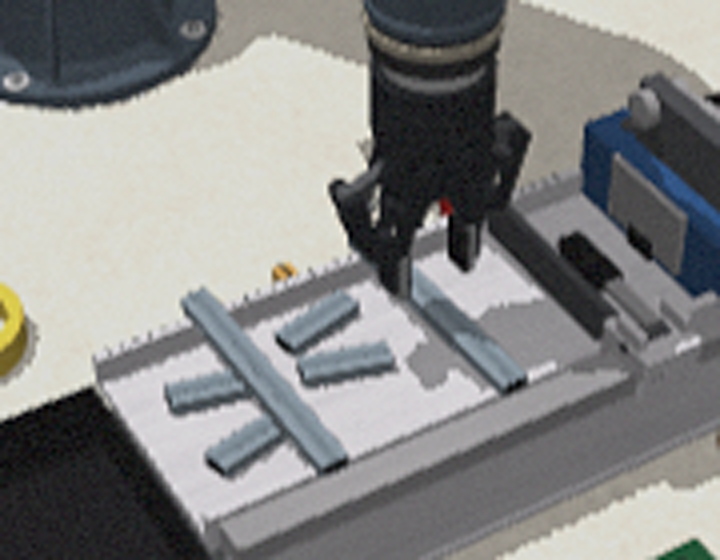

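```bash
python3 -m pendant '[{"dp":[0.002,0.001,-0.018],"delta_rot":[0,0,0],"gripper":0.5},{"dp":[0.002,0.001,-0.035],"delta_rot":[0,0,0],"gripper":0.5},{"dp":[0.002,0.001,-0.035],"delta_rot":[0,0,0],"gripper":0.5},{"dp":[0.002,0.001,-0.035],"delta_rot":[0,0,0],"gripper":0.5}]'
python3 -m pendant '[{"dp":[0,0,0],"delta_rot":[0,0,0],"gripper":1},{"dp":[0,0,0],"delta_rot":[0,0,0],"gripper":1},{"dp":[0,0,0],"delta_rot":[0,0,0],"gripper":1},{"dp":[0,0,0],"delta_rot":[0,0,0],"gripper":1},{"dp":[0,0,0],"delta_rot":[0,0,0],"gripper":1}]' 50
python3 -m pendant '[{"dp":[0,0,0.02],"delta_rot":[0,0,0],"gripper":1},{"dp":[0,0,0.05],"delta_rot":[0,0,0],"gripper":1},{"dp":[0,0,0.10],"delta_rot":[0,0,0],"gripper":1},{"dp":[0,0,0.15],"delta_rot":[0,0,0],"gripper":1},{"dp":[0,0,0.18],"delta_rot":[0,0,0],"gripper":1}]'
python3 - <<'E'
from h import *
st();s=cap('scene');overlay(s,[],(220,80,400,220),4,'s2.png')
E
```

```text
t: 5.05
eef_pos: [0.5521, 0.0457, 0.0795]
ee_rot: [0.128, -3.136, 0.0]
force: [-0.3, 0.4, 0.8]
finger_gap: 0.0429
t: 5.55
eef_pos: [0.5534, 0.0456, 0.0815]
ee_rot: [-0.129, 3.138, -0.001]
force: [-0.4, -1.8, 7.9]
finger_gap: 0.0187
t: 6.05
eef_pos: [0.5542, 0.0456, 0.2665]
ee_rot: [-0.128, 3.133, -0.001]
force: [-0.0, 0.7, -0.9]
finger_gap: 0.0185
t 6.05 p [0.5542 0.0456 0.2665] yawY 1.6526 z [ 0.006 -0.    -1.   ] q [ 0.08  0.28  0.13  1.42 -0.    0.  ] F [-0.   0.7 -0.9] gap 0.0185
```

View pics/s2.png

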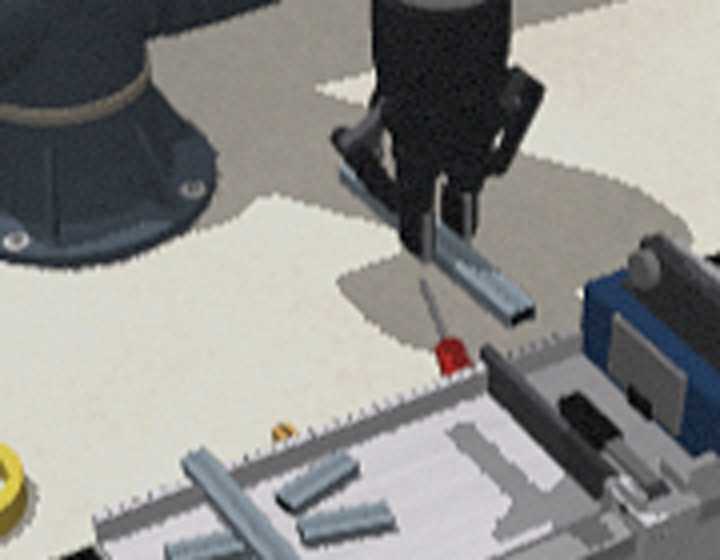

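```bash
python3 -m pendant '[{"dp":[0,0.05,0],"delta_rot":[0,0,0],"gripper":1},{"dp":[0,0.10,0],"delta_rot":[0,0,0],"gripper":1},{"dp":[0,0.15,0],"delta_rot":[0,0,0],"gripper":1},{"dp":[-0.01,0.2,0],"delta_rot":[0,0,-0.06],"gripper":1},{"dp":[-0.02,0.25,0],"delta_rot":[0,0,-0.1],"gripper":1}]'
python3 -m pendant '[{"dp":[-0.02,0.05,0],"delta_rot":[0,0,0],"gripper":1},{"dp":[-0.038,0.1,0],"delta_rot":[0,0,0],"gripper":1},{"dp":[-0.038,0.15,0],"delta_rot":[0,0,-0.03],"gripper":1},{"dp":[-0.038,0.17,0],"delta_rot":[0,0,-0.035],"gripper":1},{"dp":[-0.038,0.17,-0.04],"delta_rot":[0,0,-0.035],"gripper":1}]'
python3 - <<'E'
from h import *
st();s=cap('top');overlay(s,[],(120,160,240,300),4,'t2.png')
s=cap('scene');overlay(s,[],(350,80,530,220),4,'s3.png')
E
```

```text
t: 6.6
eef_pos: [0.5356, 0.2948, 0.2707]
ee_rot: [0.032, 3.13, -0.0]
force: [-0.0, -0.0, -0.0]
finger_gap: 0.0185
t: 7.1
eef_pos: [0.499, 0.4713, 0.2356]
ee_rot: [0.081, 3.121, 0.013]
force: [1.6, 0.7, -1.1]
finger_gap: 0.0182
t 7.1 p [0.499  0.4713 0.2356] yawY 1.519 z [ 0.02   0.008 -1.   ] q [ 0.76  0.51  0.42  1.46 -0.01  0.81] F [ 1.6  0.7 -1.1] gap 0.0182
```

View pics/t2.png

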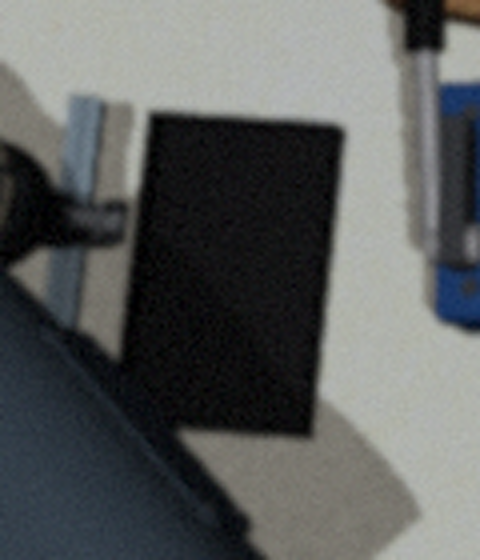

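View pics/s3.png

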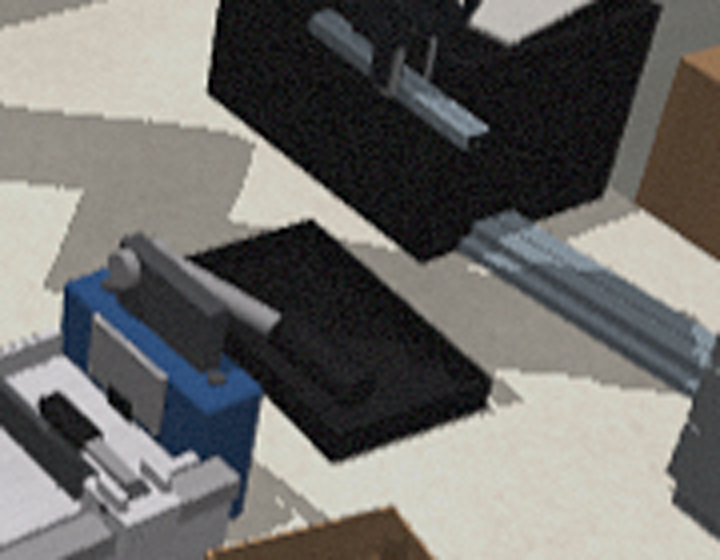

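Run:
```python
from h import *
np.set_printoptions(precision=4,suppress=True)
t=cap('top');s=cap('scene')
Z=lambda u,v:(120+u/4,160+v/4);S=lambda u,v:(350+u/4,80+v/4)
for p in[(88,97),(62,325)]:print('bar top',at(t,*Z(*p),.25))
for p in[(325,15),(475,137)]:print('bar sc',at(s,*S(*p),.25))
for p in[(152,113),(342,127),(312,436)]:print('tray',at(t,*Z(*p),.03))
for p in[(313,220),(490,383),(330,455)]:print('tray sc',at(s,*S(*p),.03 if p[0]!=330 else 0))
for p in[(425,260),(212,95),(600,195)]:print('box base',at(s,*S(*p),0))
for z in(0,.1,.2): print('box top right',z,at(t,130,240,z))
for z in(0,.1,.15,.2): print('box sc top corner',z,at(s,513,82,z))
```

```text
bar top [0.5808 0.462  0.25  ]
bar top [0.4385 0.4663 0.25  ]
bar sc [0.429 0.446 0.25 ]
bar sc [0.6014 0.4332 0.25  ]
tray [0.6106 0.497  0.03  ]
tray [0.6036 0.3567 0.03  ]
tray [0.3796 0.3642 0.03  ]
tray sc [0.3919 0.5069 0.03  ]
tray sc [0.6187 0.4932 0.03  ]
tray sc [0.6013 0.3654 0.    ]
box base [0.4488 0.5832 0.    ]
box base [0.1584 0.5785 0.    ]
box base [ 0.4475  0.7763 -0.    ]
box top right 0 [0.4594 0.5782 0.    ]
box top right 0.1 [0.4521 0.539  0.1   ]
box top right 0.2 [0.4449 0.4997 0.2   ]
box sc top corner 0 [0.2328 1.0508 0.    ]
box sc top corner 0.1 [0.3526 0.8937 0.1   ]
box sc top corner 0.15 [0.4125 0.8152 0.15  ]
box sc top corner 0.2 [0.4725 0.7367 0.2   ]
```

```bash
python3 -m pendant '[{"dp":[-0.002,-0.010,-0.05],"delta_rot":[0,0,0],"gripper":1},{"dp":[-0.002,-0.010,-0.10],"delta_rot":[0,0,0],"gripper":1},{"dp":[-0.002,-0.010,-0.14],"delta_rot":[0,0,0],"gripper":1},{"dp":[-0.002,-0.010,-0.18],"delta_rot":[0,0,0],"gripper":1},{"dp":[-0.002,-0.010,-0.20],"delta_rot":[0,0,0],"gripper":1}]'
python3 -c 'from h import *;st()
s=cap("scene");overlay(s,[],(380,80,510,200),5,"s4.png")'
```

```text
t: 7.8
eef_pos: [0.4954, 0.4529, 0.03]
ee_rot: [0.09, 3.131, -0.004]
force: [-0.1, -0.1, -0.4]
finger_gap: 0.0184
t 7.8 p [0.4954 0.4529 0.03  ] yawY 1.5136 z [ 0.01  -0.003 -1.   ] q [ 0.74  0.6   0.03  1.   -0.01  0.8 ] F [-0.1 -0.1 -0.4] gap 0.0184
```

View pics/s4.png

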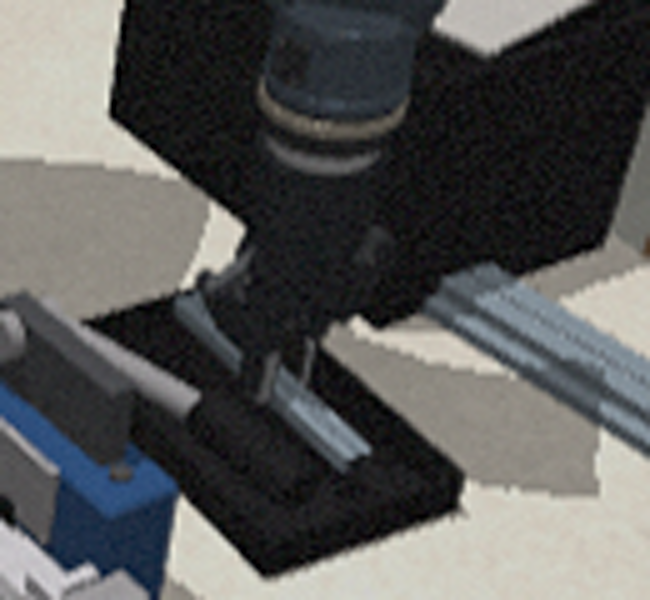

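```bash
python3 -m pendant '[{"dp":[0.002,0.01,0],"delta_rot":[0,0,0],"gripper":1},{"dp":[0.002,0.01,-0.012],"delta_rot":[0,0,0],"gripper":1},{"dp":[0.002,0.01,-0.02],"delta_rot":[0,0,0],"gripper":1},{"dp":[0.002,0.01,-0.02],"delta_rot":[0,0,0],"gripper":1},{"dp":[0.002,0.01,-0.02],"delta_rot":[0,0,0],"gripper":0.55}]'
python3 -m pendant '[{"dp":[0,0,0],"delta_rot":[0,0,0],"gripper":0.55},{"dp":[0,0,0],"delta_rot":[0,0,0],"gripper":0.55},{"dp":[0,0,0.03],"delta_rot":[0,0,0],"gripper":0.55},{"dp":[0,0,0.08],"delta_rot":[0,0,0],"gripper":0.55},{"dp":[0,0,0.13],"delta_rot":[0,0,0],"gripper":0.55}]'
python3 -m pendant '[{"dp":[0,0,0.05],"delta_rot":[0,0,0],"gripper":0.55},{"dp":[0,0,0.10],"delta_rot":[0,0,0],"gripper":0.55},{"dp":[0.02,-0.05,0.13],"delta_rot":[0,0,0],"gripper":0.55},{"dp":[0.04,-0.1,0.13],"delta_rot":[0,0,0.05],"gripper":0.55},{"dp":[0.05,-0.15,0.13],"delta_rot":[0,0,0.08],"gripper":0.55}]'
python3 -m pendant '[{"dp":[0,-0.05,0],"delta_rot":[0,0,0.05],"gripper":0.55},{"dp":[0,-0.10,0],"delta_rot":[0,0,0.05],"gripper":0.55},{"dp":[0.01,-0.15,0],"delta_rot":[0,0,0.05],"gripper":0.55},{"dp":[0.01,-0.2,0],"delta_rot":[0,0,0.05],"gripper":0.55},{"dp":[0.01,-0.25,0],"delta_rot":[0,0,0.05],"gripper":0.55}]'
python3 - <<'E'
from h import *
st()
s=cap("scene");overlay(s,[],(200,100,500,240),2.6,"s5.png")
print(ctrl.mark_of('scene','length1'))
t=cap('top');overlay(t,[],(120,130,420,290),2.6,"t5.png")
print(ctrl.mark_of('top','length1'))
E
```

```text
t: 8.35
eef_pos: [0.4968, 0.4623, 0.0082]
ee_rot: [0.089, 3.132, -0.007]
force: [-0.8, -0.4, -0.2]
finger_gap: 0.0321
t: 8.85
eef_pos: [0.4963, 0.4618, 0.1394]
ee_rot: [0.089, 3.133, -0.009]
force: [0.6, 0.9, 0.6]
finger_gap: 0.0387
t: 9.35
eef_pos: [0.5437, 0.3262, 0.2708]
ee_rot: [-0.041, 3.131, -0.006]
force: [0.3, -0.8, -0.3]
finger_gap: 0.0381
t: 9.85
eef_pos: [0.5535, 0.0758, 0.2712]
ee_rot: [-0.119, 3.128, -0.005]
force: [0.0, -0.4, 0.8]
finger_gap: 0.0386
t 9.85 p [0.5535 0.0758 0.2712] yawY 1.6468 z [ 0.011 -0.003 -1.   ] q [ 0.14  0.28  0.14  1.43 -0.    0.06] F [ 0.  -0.4  0.8] gap 0.0386
[{'centre': [0.4483, 0.5387], 'score': 0.87}, {'centre': [0.4942, 0.5692], 'score': 0.41}]
[{'centre': [0.5516, 0.5248], 'score': 0.85}, {'centre': [0.2627, 0.5697], 'score': 0.71}]
```

View pics/s5.png

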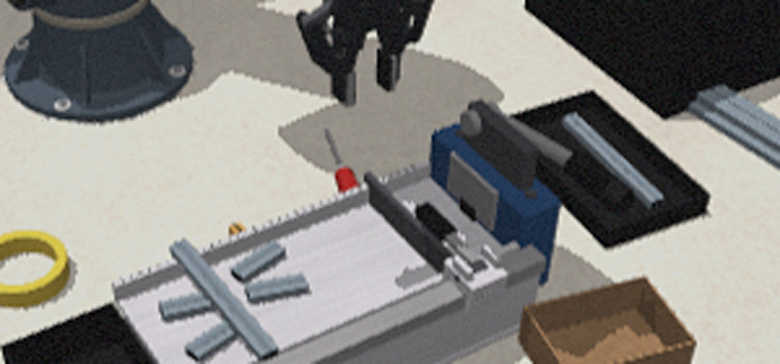

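View pics/t5.png

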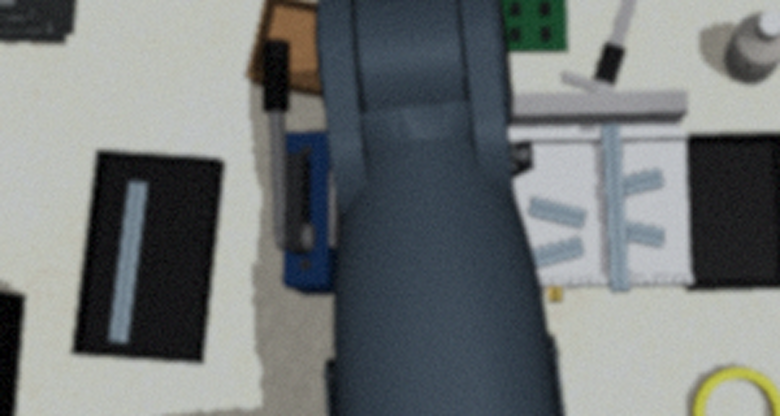

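```bash
python3 -m pendant '[{"dp":[0.002,-0.05,0],"delta_rot":[0,0,0],"gripper":0.55},{"dp":[0.002,-0.10,0],"delta_rot":[0,0,0],"gripper":0.55},{"dp":[0.002,-0.15,-0.02],"delta_rot":[0,0,0],"gripper":0.55},{"dp":[0.002,-0.158,-0.07],"delta_rot":[0,0,0],"gripper":0.55},{"dp":[0.002,-0.158,-0.11],"delta_rot":[0,0,0],"gripper":0.55}]'
python3 -m pendant '[{"dp":[0.001,0,-0.03],"delta_rot":[0,0,0],"gripper":0.55},{"dp":[0.001,0,-0.052],"delta_rot":[0,0,0],"gripper":0.55},{"dp":[0.001,0,-0.052],"delta_rot":[0,0,0],"gripper":0.55}]'
python3 - <<'E'
from h import *
st()
s=cap("scene");overlay(s,[],(220,120,380,250),4.6,"s6.png")
E
```

```text
t: 10.55
eef_pos: [0.5565, -0.0823, 0.1604]
ee_rot: [-0.113, 3.126, -0.006]
force: [-0.2, -0.5, -0.7]
finger_gap: 0.0383
t: 10.85
eef_pos: [0.5558, -0.0807, 0.1056]
ee_rot: [-0.116, 3.131, -0.004]
force: [-0.7, 0.1, 0.9]
finger_gap: 0.0381
t 10.85 p [ 0.5558 -0.0807  0.1056] yawY 1.6446 z [ 0.008 -0.002 -1.   ] q [-0.14  0.36 -0.17  1.03 -0.   -0.22] F [-0.7  0.1  0.9] gap 0.0381
```

View pics/s6.png

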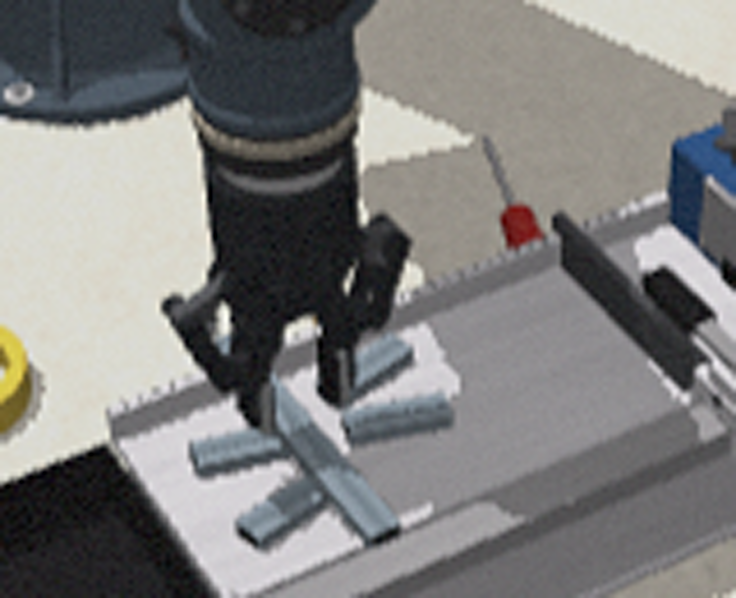

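```bash
python3 -m pendant '[{"dp":[0,-0.001,-0.014],"delta_rot":[0,0,0],"gripper":0.55},{"dp":[0,-0.001,-0.026],"delta_rot":[0,0,0],"gripper":0.55},{"dp":[0,-0.001,-0.027],"delta_rot":[0,0,0],"gripper":0.55},{"dp":[0,-0.001,-0.027],"delta_rot":[0,0,0],"gripper":0.55},{"dp":[0,-0.001,-0.026],"delta_rot":[0,0,0],"gripper":0.8}]'
python3 -m pendant '[{"dp":[0,0,0],"delta_rot":[0,0,0],"gripper":1},{"dp":[0,0,0],"delta_rot":[0,0,0],"gripper":1},{"dp":[0,0,0],"delta_rot":[0,0,0],"gripper":1},{"dp":[0,0,0.02],"delta_rot":[0,0,0],"gripper":1},{"dp":[0,0,0.06],"delta_rot":[0,0,0],"gripper":1}]' 50
python3 -m pendant '[{"dp":[0,0,0.05],"delta_rot":[0,0,0],"gripper":1},{"dp":[0,0,0.10],"delta_rot":[0,0,0],"gripper":1},{"dp":[0,0,0.13],"delta_rot":[0,0,0],"gripper":1},{"dp":[0,0.05,0.13],"delta_rot":[0,0,0],"gripper":1},{"dp":[0,0.10,0.13],"delta_rot":[0,0,0],"gripper":1}]'
python3 - <<'E'
from h import *
st()
s=cap("scene");overlay(s,[],(220,80,420,250),3.5,"s7.png")
E
```

```text
t: 11.4
eef_pos: [0.5574, -0.0819, 0.0824]
ee_rot: [-0.116, 3.128, -0.005]
force: [-0.9, -0.2, 0.5]
finger_gap: 0.0256
t: 11.9
eef_pos: [0.5554, -0.0816, 0.1404]
ee_rot: [-0.116, 3.133, -0.003]
force: [0.9, 0.3, 0.7]
finger_gap: 0.0185
t: 12.4
eef_pos: [0.5559, 0.0183, 0.2716]
ee_rot: [-0.11, 3.131, -0.003]
force: [1.5, 0.6, -0.6]
finger_gap: 0.0181
t 12.4 p [0.5559 0.0183 0.2716] yawY 1.641 z [ 0.009 -0.002 -1.   ] q [ 0.03  0.28  0.14  1.43 -0.   -0.04] F [ 1.5  0.6 -0.6] gap 0.0181
```

View pics/s7.png

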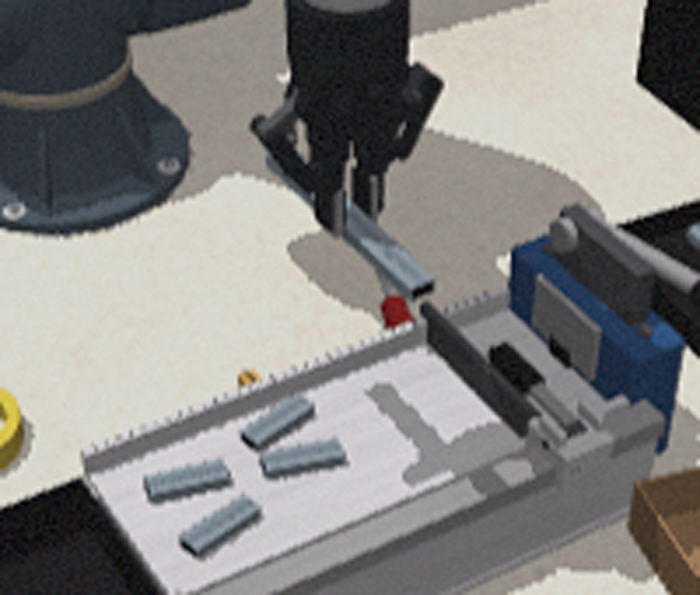

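```bash
python3 -m pendant '[{"dp":[0,0.05,0],"delta_rot":[0,0,0],"gripper":1},{"dp":[0,0.10,0],"delta_rot":[0,0,0],"gripper":1},{"dp":[0,0.15,0],"delta_rot":[0,0,0],"gripper":1},{"dp":[-0.01,0.2,0],"delta_rot":[0,0,-0.06],"gripper":1},{"dp":[-0.02,0.25,0],"delta_rot":[0,0,-0.1],"gripper":1}]'
python3 -m pendant '[{"dp":[-0.02,0.05,0],"delta_rot":[0,0,0],"gripper":1},{"dp":[-0.038,0.1,0],"delta_rot":[0,0,0],"gripper":1},{"dp":[-0.038,0.138,0],"delta_rot":[0,0,-0.025],"gripper":1},{"dp":[-0.038,0.138,-0.04],"delta_rot":[0,0,-0.025],"gripper":1},{"dp":[-0.038,0.138,-0.08],"delta_rot":[0,0,-0.025],"gripper":1}]'
python3 -c 'from h import *;st()'
```

```text
t: 12.95
eef_pos: [0.5366, 0.2686, 0.2707]
ee_rot: [0.042, 3.134, 0.002]
force: [1.3, -0.3, -0.8]
finger_gap: 0.0182
t: 13.45
eef_pos: [0.4987, 0.409, 0.1903]
ee_rot: [0.077, 3.131, 0.005]
force: [-0.3, -0.4, -1.0]
finger_gap: 0.0183
t 13.45 p [0.4987 0.409  0.1903] yawY 1.5218 z [ 0.01   0.003 -1.   ] q [ 0.69  0.45  0.2   1.31 -0.    0.74] F [-0.3 -0.4 -1. ] gap 0.0183
```

```bash
python3 -m pendant '[{"dp":[-0.002,-0.004,-0.05],"delta_rot":[0,0,0],"gripper":1},{"dp":[-0.002,-0.004,-0.10],"delta_rot":[0,0,0],"gripper":1},{"dp":[-0.002,-0.004,-0.14],"delta_rot":[0,0,0],"gripper":1},{"dp":[-0.002,-0.004,-0.165],"delta_rot":[0,0,0],"gripper":1},{"dp":[-0.002,-0.004,-0.179],"delta_rot":[0,0,0],"gripper":1}]'
python3 -m pendant '[{"dp":[0,0,0],"delta_rot":[0,0,0],"gripper":1},{"dp":[0,0,0],"delta_rot":[0,0,0],"gripper":0.55},{"dp":[0,0,0],"delta_rot":[0,0,0],"gripper":0.55},{"dp":[0,0,0],"delta_rot":[0,0,0],"gripper":0.55},{"dp":[0,0,0.04],"delta_rot":[0,0,0],"gripper":0.55}]'
python3 -m pendant '[{"dp":[0,0,0.05],"delta_rot":[0,0,0],"gripper":0.55},{"dp":[0,0,0.10],"delta_rot":[0,0,0],"gripper":0.55},{"dp":[0,0,0.15],"delta_rot":[0,0,0],"gripper":0.55},{"dp":[0,0,0.20],"delta_rot":[0,0,0],"gripper":0.55},{"dp":[0,-0.05,0.22],"delta_rot":[0,0,0],"gripper":0.4}]'
python3 -m pendant '[{"dp":[0,-0.05,0],"delta_rot":[0,0,0],"gripper":0.3},{"dp":[0,-0.10,0],"delta_rot":[0,0,0.0],"gripper":0.3},{"dp":[0,-0.15,0],"delta_rot":[0,0,0],"gripper":0.3},{"dp":[0,-0.2,0],"delta_rot":[0,0,0],"gripper":0.3},{"dp":[0,-0.25,0],"delta_rot":[0,0,0],"gripper":0.3}]'
python3 -m pendant '[{"dp":[0,-0.05,0],"delta_rot":[0,0,0],"gripper":0.3},{"dp":[0,-0.10,0],"delta_rot":[0,0,0.0],"gripper":0.3},{"dp":[0,-0.15,0],"delta_rot":[0,0,0],"gripper":0.3},{"dp":[0,-0.2,0],"delta_rot":[0,0,0],"gripper":0.3},{"dp":[0,-0.25,0],"delta_rot":[0,0,0],"gripper":0.3}]'
python3 - <<'E'
from h import *
st()
s=cap("scene");save(s,"s8.png")
t=cap('top');save(t,"t8.png")
print([at(t,a['centre'][0]*640,a['centre'][1]*400,.004) for a in ctrl.mark_of('top','length1')])
E
```

```text
t: 13.95
eef_pos: [0.4953, 0.4039, 0.0085]
ee_rot: [0.077, 3.134, 0.0]
force: [0.1, -0.2, -0.3]
finger_gap: 0.0181
t: 14.45
eef_pos: [0.4935, 0.4033, 0.0455]
ee_rot: [0.076, 3.139, -0.004]
force: [0.2, -0.2, 0.7]
finger_gap: 0.0383
t: 14.95
eef_pos: [0.4952, 0.3608, 0.2702]
ee_rot: [0.07, 3.131, 0.007]
force: [0.9, -0.6, -0.2]
finger_gap: 0.0505
t: 15.45
eef_pos: [0.4947, 0.1086, 0.2715]
ee_rot: [0.07, 3.129, 0.006]
force: [1.4, -0.6, -0.3]
finger_gap: 0.0595
t: 15.95
eef_pos: [0.4941, -0.1415, 0.2728]
ee_rot: [0.07, 3.127, 0.005]
force: [0.8, 1.5, 0.5]
finger_gap: 0.0595
t 15.95 p [ 0.4941 -0.1415  0.2728] yawY 1.5263 z [ 0.014  0.003 -1.   ] q [-0.28  0.2   0.04  1.4   0.01 -0.24] F [0.8 1.5 0.5] gap 0.0595
[array([0.49912752, 0.41408371, 0.004     ]), array([0.48902951, 0.46392374, 0.004     ]), array([0.74264253, 0.24128951, 0.004     ])]
```

View pics/s8.png

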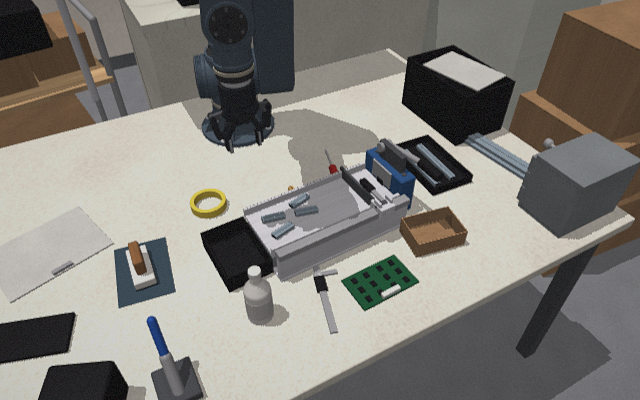

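View pics/t8.png

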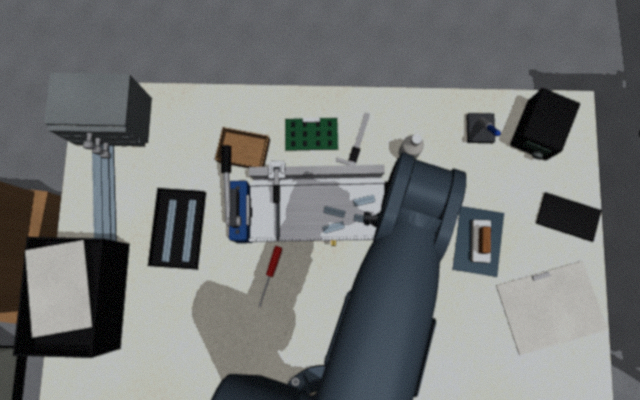

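```bash
python3 -m pendant '[{"dp":[-0.003,-0.05,0],"delta_rot":[0,0,0],"gripper":0.3},{"dp":[-0.006,-0.10,0],"delta_rot":[0,0,0.05],"gripper":0.3},{"dp":[-0.01,-0.15,0],"delta_rot":[0,0,0.05],"gripper":0.3},{"dp":[-0.013,-0.2,0],"delta_rot":[0,0,0.05],"gripper":0.3},{"dp":[-0.013,-0.25,0],"delta_rot":[0,0,0.05],"gripper":0.3}]'
python3 -m pendant '[{"dp":[0,-0.05,-0.01],"delta_rot":[0,0,0],"gripper":0.3},{"dp":[0,-0.053,-0.06],"delta_rot":[0,0,0.0],"gripper":0.3},{"dp":[0,-0.053,-0.11],"delta_rot":[0,0,0],"gripper":0.3},{"dp":[0,-0.053,-0.16],"delta_rot":[0,0,0],"gripper":0.3},{"dp":[0,-0.053,-0.18],"delta_rot":[0,0,0],"gripper":0.3}]'
python3 - <<'E'
from h import *
st()
t=cap('top');overlay(t,[],(430,180,530,290),5,"t9.png")
s=cap("scene");overlay(s,[],(90,190,210,310),5,"s9.png")
E
```

```text
t: 16.6
eef_pos: [0.481, -0.3895, 0.2735]
ee_rot: [-0.002, 3.128, 0.004]
force: [1.1, 0.2, -0.1]
finger_gap: 0.0598
t: 17.1
eef_pos: [0.4796, -0.4397, 0.0892]
ee_rot: [-0.004, 3.133, 0.01]
force: [-1.9, 0.8, 0.5]
finger_gap: 0.06
t 17.1 p [ 0.4796 -0.4397  0.0892] yawY 1.5733 z [ 0.009  0.007 -1.   ] q [-0.75  0.52  0.05  1.1   0.01 -0.75] F [-1.9  0.8  0.5] gap 0.06
```

View pics/t9.png

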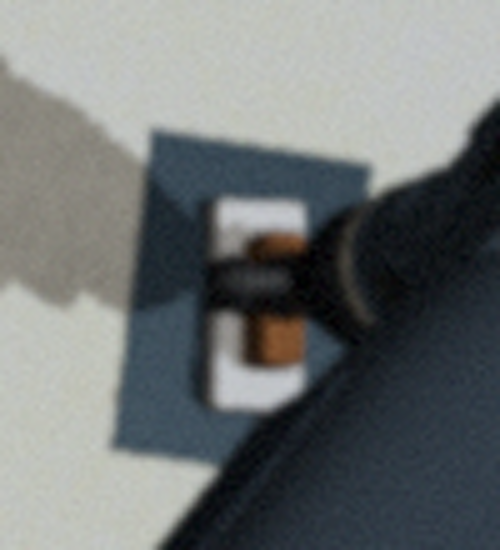

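View pics/s9.png

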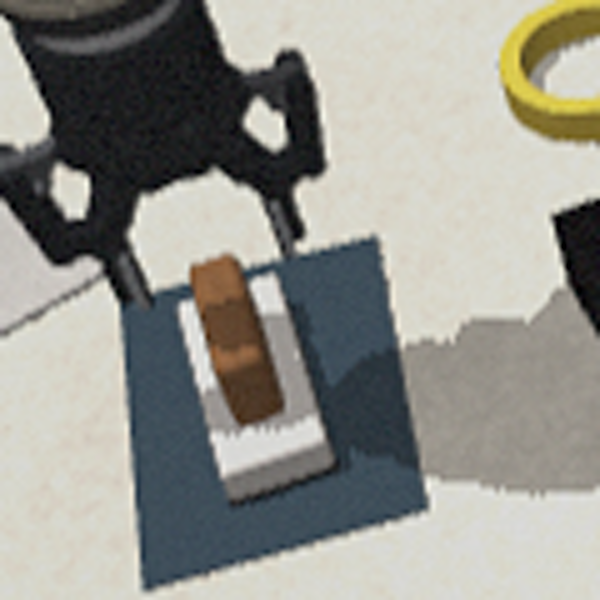

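```bash
python3 -m pendant '[{"dp":[0.001,-0.003,-0.025],"delta_rot":[0,0,0],"gripper":0.3},{"dp":[0.001,-0.003,-0.05],"delta_rot":[0,0,0],"gripper":0.3},{"dp":[0.001,-0.003,-0.056],"delta_rot":[0,0,0],"gripper":0.3},{"dp":[0.001,-0.003,-0.056],"delta_rot":[0,0,0],"gripper":0.3},{"dp":[0.001,-0.003,-0.056],"delta_rot":[0,0,0],"gripper":0.3}]'
python3 -c 'from h import *;st()
s=cap("scene");overlay(s,[],(90,190,210,310),5,"s10.png")'
```

```text
t: 17.7
eef_pos: [0.482, -0.4435, 0.0367]
ee_rot: [-0.005, 3.131, 0.007]
force: [0.3, 0.3, -0.3]
finger_gap: 0.06
t 17.7 p [ 0.482  -0.4435  0.0367] yawY 1.574 z [ 0.011  0.005 -1.   ] q [-0.75  0.57 -0.01  0.99  0.01 -0.75] F [ 0.3  0.3 -0.3] gap 0.06
```

View pics/s10.png

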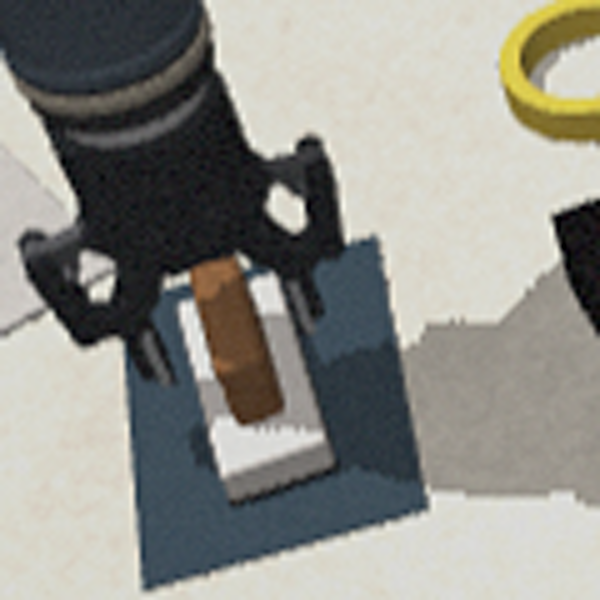

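```bash
python3 -m pendant '[{"dp":[0.0,0,-0.003],"delta_rot":[0,0,0],"gripper":0.6},{"dp":[0.0,0,-0.003],"delta_rot":[0,0,0],"gripper":1},{"dp":[0.0,0,-0.003],"delta_rot":[0,0,0],"gripper":1},{"dp":[0.0,0,-0.003],"delta_rot":[0,0,0],"gripper":1},{"dp":[0.0,0,-0.003],"delta_rot":[0,0,0],"gripper":1}]' 90
python3 -c 'from h import *;st()'
python3 -m pendant '[{"dp":[0.0,0,0.0],"delta_rot":[0,0,0],"gripper":1},{"dp":[0.0,0,0],"delta_rot":[0,0,0],"gripper":1},{"dp":[0.0,0,0.04],"delta_rot":[0,0,0],"gripper":1},{"dp":[0.0,0,0.08],"delta_rot":[0,0,0],"gripper":1},{"dp":[0.0,0,0.13],"delta_rot":[0,0,0],"gripper":1}]' 90
python3 -c 'from h import *;st()
s=cap("scene");overlay(s,[],(90,130,230,270),4.2,"s11.png")
t=cap("top");overlay(t,[],(230,130,400,270),4.2,"t11.png")
save(t,"t11f.png")'
```

```text
t: 18.25
eef_pos: [0.4823, -0.4439, 0.0346]
ee_rot: [-0.005, 3.13, 0.006]
force: [-1.0, 1.1, 5.5]
finger_gap: 0.0233
t 18.25 p [ 0.4823 -0.4439  0.0346] yawY 1.5738 z [ 0.012  0.004 -1.   ] q [-0.75  0.57 -0.01  0.98  0.01 -0.75] F [-1.   1.1  5.5] gap 0.0233
t: 18.75
eef_pos: [0.4813, -0.443, 0.164]
ee_rot: [-0.005, 3.133, 0.01]
force: [0.7, -0.2, -3.7]
finger_gap: 0.0231
t 18.75 p [ 0.4813 -0.443   0.164 ] yawY 1.5738 z [ 0.009  0.006 -1.   ] q [-0.75  0.49  0.19  1.27  0.01 -0.75] F [ 0.7 -0.2 -3.7] gap 0.0231
```

View pics/s11.png

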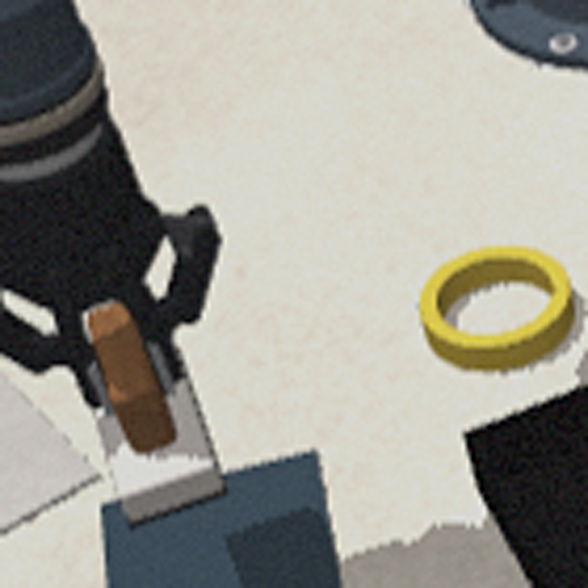

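View pics/t11.png

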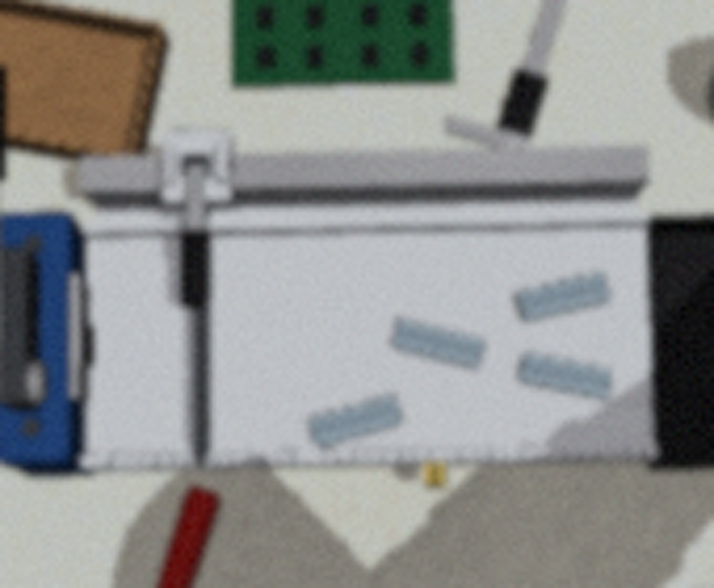

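Run:
```python
from h import *
np.set_printoptions(precision=4,suppress=True)
t=cap('top')
CP2=[.550,.0064,.036]
Z=lambda u,v:(230+u/4.2,130+v/4.2)
for n,p,z in[('o',(355,420),.072),('oleft',(309,425),.072),('o',(438,342),.072),('o',(563,297),.072),('o',(563,375),.072),('plate tip',(200,460),.096),('plate mid',(201,380),.096),('grip',(196,268),.125),('ptr',(434,475),.08),('open f',(655,457),.08)]:
    w=at(t,*Z(*p),z);print(n,w,w2c(w,CP2))
for y in(.075,.05,-.1,-.165):
  for x in (-.012,0,.012): print(x,y,c2w((x,y,0),CP2))
```

```text
o [0.4952 0.0339 0.072 ] [-0.0538  0.0295  0.072 ]
oleft [0.4911 0.0644 0.072 ] [-0.0568  0.0601  0.072 ]
o [ 0.5488 -0.0201  0.072 ] [-0.0021 -0.0264  0.072 ]
o [ 0.5813 -0.1031  0.072 ] [ 0.0273 -0.1106  0.072 ]
o [ 0.5287 -0.1038  0.072 ] [-0.0253 -0.1093  0.072 ]
plate tip [0.464  0.1336 0.096 ] [-0.0813  0.1303  0.096 ]
plate mid [0.5165 0.1351 0.096 ] [-0.0288  0.1298  0.096 ]
grip [0.5861 0.1383 0.125 ] [0.0408 0.1305 0.125 ]
ptr [ 0.4593 -0.0193  0.08  ] [-0.0915 -0.0224  0.08  ]
open f [ 0.4749 -0.1643  0.08  ] [-0.0812 -0.1679  0.08  ]
-0.012 0.075 [0.5353 0.0809 0.    ]
0 0.075 [0.5473 0.0814 0.    ]
0.012 0.075 [0.5593 0.0818 0.    ]
-0.012 0.05 [0.5362 0.0559 0.    ]
0 0.05 [0.5482 0.0564 0.    ]
0.012 0.05 [0.5602 0.0568 0.    ]
-0.012 -0.1 [ 0.5416 -0.094   0.    ]
0 -0.1 [ 0.5536 -0.0935  0.    ]
0.012 -0.1 [ 0.5656 -0.0931  0.    ]
-0.012 -0.165 [ 0.5439 -0.1589  0.    ]
0 -0.165 [ 0.5559 -0.1585  0.    ]
0.012 -0.165 [ 0.5679 -0.1581  0.    ]
```

```bash
python3 -m pendant '[{"dp":[0.0,0,0.045],"delta_rot":[0,0,0],"gripper":1},{"dp":[0.01,0.03,0.08],"delta_rot":[0,0,0],"gripper":1},{"dp":[0.02,0.08,0.09],"delta_rot":[0,0,0.033],"gripper":1},{"dp":[0.03,0.13,0.09],"delta_rot":[0,0,0.033],"gripper":1},{"dp":[0.04,0.18,0.09],"delta_rot":[0,0,0.033],"gripper":1}]'
python3 -m pendant '[{"dp":[0.005,0.05,0],"delta_rot":[0,0,0],"gripper":1},{"dp":[0.01,0.1,0],"delta_rot":[0,0,0],"gripper":1},{"dp":[0.015,0.15,0],"delta_rot":[0,0,0],"gripper":1},{"dp":[0.016,0.2,0],"delta_rot":[0,0,0],"gripper":1},{"dp":[0.016,0.25,0],"delta_rot":[0,0,0],"gripper":1}]'
python3 -m pendant '[{"dp":[0,0.05,0],"delta_rot":[0,0,0],"gripper":1},{"dp":[0,0.1,0],"delta_rot":[0,0,0],"gripper":1},{"dp":[0,0.112,0],"delta_rot":[0,0,0],"gripper":1},{"dp":[0,0.112,-0.02],"delta_rot":[0,0,0],"gripper":1},{"dp":[0,0.112,-0.05],"delta_rot":[0,0,0],"gripper":1}]'
python3 -c 'from h import *;st()
s=cap("scene");overlay(s,[],(220,80,420,250),3.5,"s12.png")
t=cap("top");overlay(t,[],(230,130,400,270),4.2,"t12.png")'
```

```text
t: 19.4
eef_pos: [0.5225, -0.2673, 0.2564]
ee_rot: [-0.055, 3.126, 0.001]
force: [1.5, -0.2, -2.5]
finger_gap: 0.0229
t: 19.9
eef_pos: [0.5376, -0.0177, 0.2544]
ee_rot: [-0.055, 3.129, 0.002]
force: [1.2, 0.1, -2.2]
finger_gap: 0.0237
t: 20.4
eef_pos: [0.5379, 0.095, 0.2035]
ee_rot: [-0.057, 3.128, 0.001]
force: [1.0, -0.4, -2.5]
finger_gap: 0.0228
t 20.4 p [0.5379 0.095  0.2035] yawY 1.6075 z [ 0.013  0.001 -1.   ] q [ 0.18  0.28 -0.03  1.25 -0.    0.14] F [ 1.  -0.4 -2.5] gap 0.0228
```

View pics/s12.png

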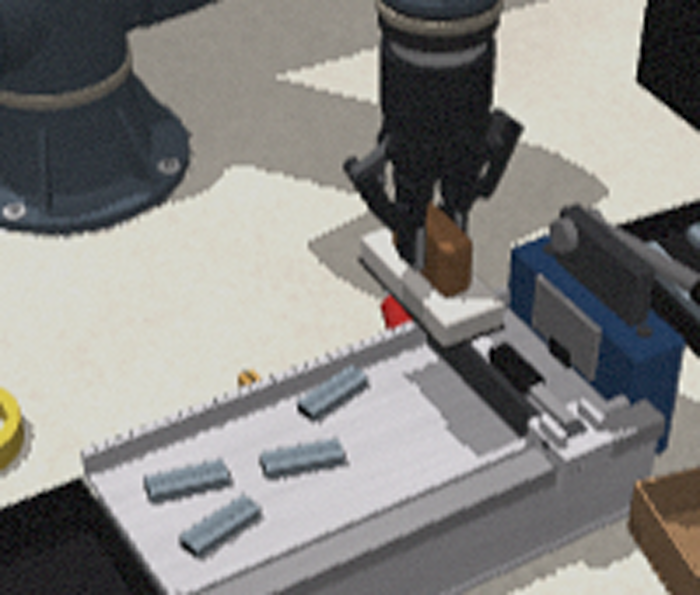

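View pics/t12.png

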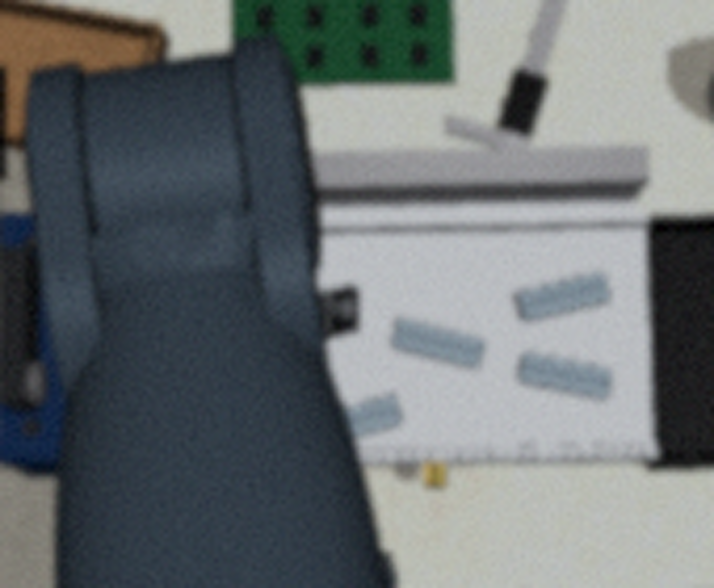

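```bash
python3 -m pendant '[{"dp":[0.0,0.003,-0.03],"delta_rot":[0,0,0],"gripper":1},{"dp":[-0.001,0.003,-0.06],"delta_rot":[0,0,0],"gripper":1},{"dp":[-0.001,0.003,-0.062],"delta_rot":[0,0,0],"gripper":1}]'
python3 -c 'from h import *;st()
s=cap("scene");overlay(s,[],(260,100,400,220),5,"s13.png")'
```

```text
t: 20.8
eef_pos: [0.5314, 0.0959, 0.1347]
ee_rot: [0.055, -3.138, 0.003]
force: [-0.7, 0.8, -2.3]
finger_gap: 0.023
t 20.8 p [0.5314 0.0959 0.1347] yawY 1.6055 z [-0.003 -0.002 -1.   ] q [ 0.18  0.32 -0.16  1.1  -0.    0.14] F [-0.7  0.8 -2.3] gap 0.023
```

View pics/s13.png

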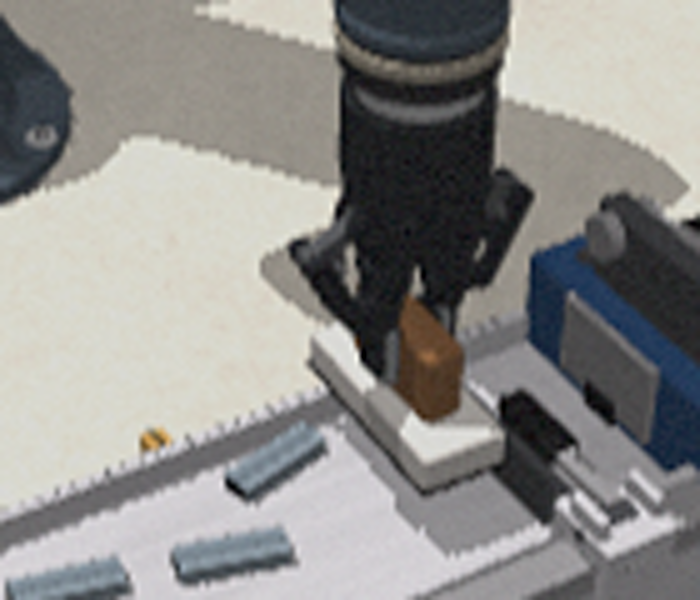

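```bash
python3 -m pendant '[{"dp":[0.006,0.003,0],"delta_rot":[0,0,0],"gripper":1},{"dp":[0.006,0.003,-0.01],"delta_rot":[0,0,0],"gripper":1},{"dp":[0.006,0.003,-0.015],"delta_rot":[0,0,0],"gripper":1},{"dp":[0.006,0.003,-0.02],"delta_rot":[0,0,0],"gripper":1}]'
python3 -c 'from h import *;st()'
python3 -m pendant '[{"dp":[0,0,-0.006],"delta_rot":[0,0,0],"gripper":1},{"dp":[0,0,-0.012],"delta_rot":[0,0,0],"gripper":1},{"dp":[0,0,-0.015],"delta_rot":[0,0,0],"gripper":1},{"dp":[0,0,-0.015],"delta_rot":[0,0,0],"gripper":1}]'
python3 -c 'from h import *;st()
s=cap("scene");overlay(s,[],(260,100,400,220),5,"s14.png")'
```

```text
t: 21.25
eef_pos: [0.5387, 0.0991, 0.1164]
ee_rot: [0.055, -3.141, 0.002]
force: [0.1, -0.1, -2.8]
finger_gap: 0.0229
t 21.25 p [0.5387 0.0991 0.1164] yawY 1.6055 z [-0.    -0.001 -1.   ] q [ 0.18  0.34 -0.17  1.06 -0.    0.15] F [ 0.1 -0.1 -2.8] gap 0.0229
t: 21.65
eef_pos: [0.5383, 0.099, 0.1009]
ee_rot: [0.055, -3.14, 0.002]
force: [-0.8, 0.3, -2.2]
finger_gap: 0.0228
t 21.65 p [0.5383 0.099  0.1009] yawY 1.6056 z [-0.001 -0.001 -1.   ] q [ 0.18  0.35 -0.2   1.02 -0.    0.15] F [-0.8  0.3 -2.2] gap 0.0228
```

View pics/s14.png

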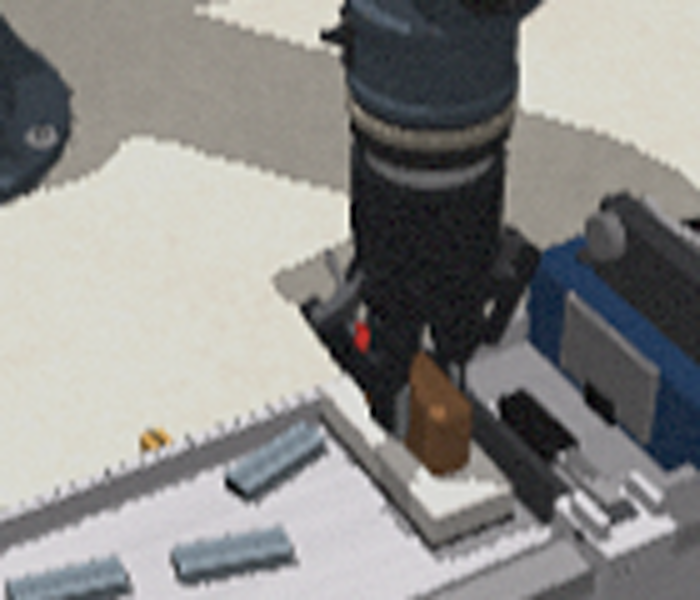

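```bash
python3 -m pendant '[{"dp":[0,0,-0.003],"delta_rot":[0,0,0],"gripper":1},{"dp":[0.0005,-0.012,-0.003],"delta_rot":[0,0,0],"gripper":1},{"dp":[0.001,-0.024,-0.003],"delta_rot":[0,0,0],"gripper":1},{"dp":[0.002,-0.036,-0.003],"delta_rot":[0,0,0],"gripper":1},{"dp":[0.003,-0.048,-0.003],"delta_rot":[0,0,0],"gripper":1}]'
python3 -m pendant '[{"dp":[0.001,-0.012,0],"delta_rot":[0,0,0],"gripper":1},{"dp":[0.002,-0.024,0],"delta_rot":[0,0,0],"gripper":1},{"dp":[0.003,-0.036,0],"delta_rot":[0,0,0],"gripper":1},{"dp":[0.004,-0.048,0],"delta_rot":[0,0,0],"gripper":1},{"dp":[0.005,-0.06,0],"delta_rot":[0,0,0],"gripper":1}]'
python3 -c 'from h import *;st();print(w2c(ctrl.read_state()["eef_pos"],[.55,.0064,.036]))
s=cap("scene");overlay(s,[],(210,110,380,260),4.5,"s15.png")'
```

```text
t: 22.2
eef_pos: [0.5416, 0.0496, 0.0984]
ee_rot: [0.054, -3.141, 0.002]
force: [1.0, 0.5, -2.6]
finger_gap: 0.0233
t: 22.7
eef_pos: [0.5467, -0.0113, 0.0984]
ee_rot: [0.054, -3.141, 0.002]
force: [-0.1, 0.8, -2.1]
finger_gap: 0.0229
t 22.7 p [ 0.5467 -0.0113  0.0984] yawY 1.6049 z [-0.    -0.001 -1.   ] q [-0.02  0.35 -0.21  1.01 -0.   -0.05] F [-0.1  0.8 -2.1] gap 0.0229
[-0.00397045 -0.01760933  0.09836209]
```

View pics/s15.png

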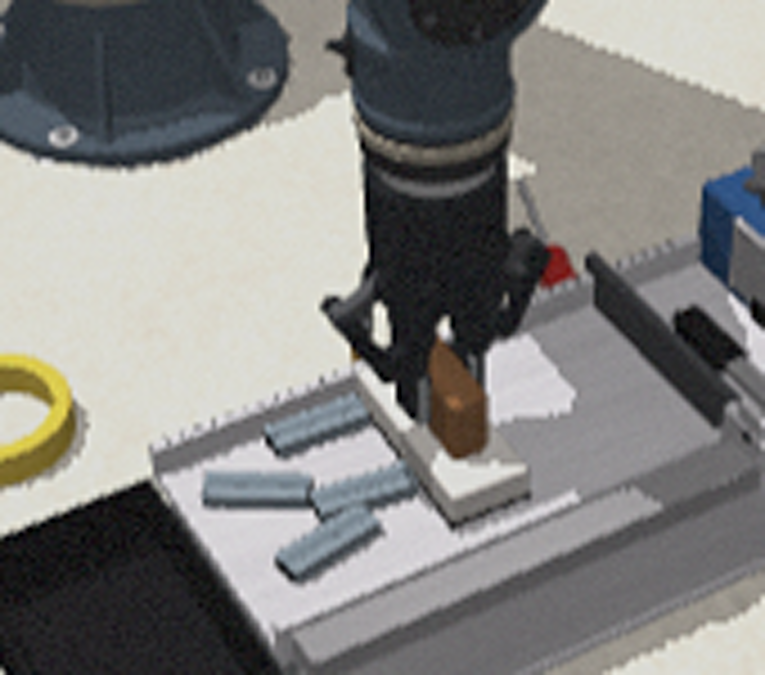

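Works well; continue slowly at about 10 mm per row.

```bash
python3 -m pendant '[{"dp":[0.001,-0.01,0],"delta_rot":[0,0,0],"gripper":1},{"dp":[0.0015,-0.02,0],"delta_rot":[0,0,0],"gripper":1},{"dp":[0.002,-0.03,0],"delta_rot":[0,0,0],"gripper":1},{"dp":[0.003,-0.04,0],"delta_rot":[0,0,0],"gripper":1},{"dp":[0.0035,-0.05,0],"delta_rot":[0,0,0],"gripper":1}]'
python3 -c 'from h import *;st();print(w2c(ctrl.read_state()["eef_pos"],[.55,.0064,.036]))
s=cap("scene");overlay(s,[],(210,110,380,260),4.5,"s16.png")'
```

```text
t: 23.25
eef_pos: [0.5504, -0.0636, 0.0983]
ee_rot: [0.052, -3.141, 0.004]
force: [0.4, 0.7, -2.4]
finger_gap: 0.0226
t 23.25 p [ 0.5504 -0.0636  0.0983] yawY 1.6041 z [-0.    -0.002 -1.   ] q [-0.11  0.36 -0.19  1.02 -0.   -0.15] F [ 0.4  0.7 -2.4] gap 0.0226
[-0.00210952 -0.06998009  0.09833588]
```

View pics/s16.png

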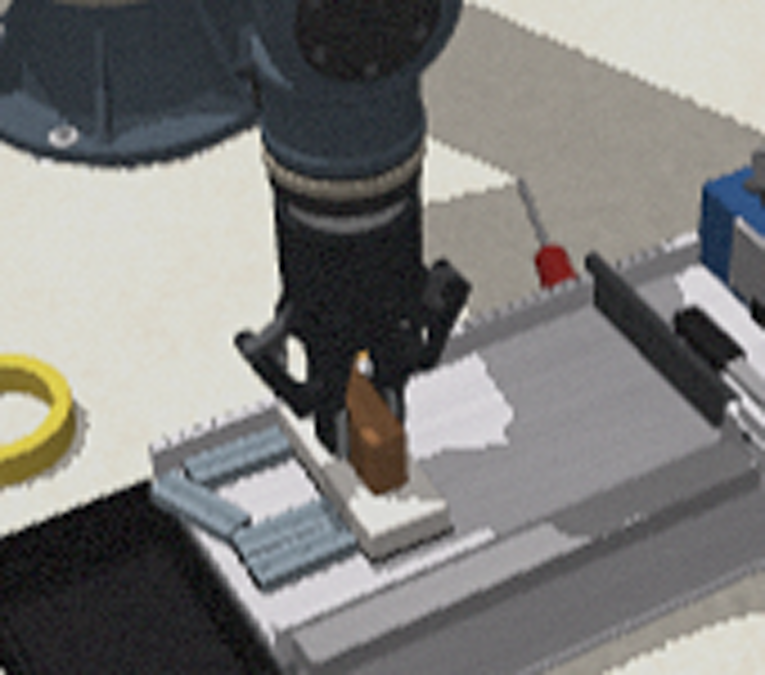

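```bash
python3 -m pendant '[{"dp":[0.001,-0.01,0],"delta_rot":[0,0,0],"gripper":1},{"dp":[0.0015,-0.02,0],"delta_rot":[0,0,0],"gripper":1},{"dp":[0.002,-0.03,0],"delta_rot":[0,0,0],"gripper":1},{"dp":[0.003,-0.04,0],"delta_rot":[0,0,0],"gripper":1},{"dp":[0.0035,-0.05,0],"delta_rot":[0,0,0],"gripper":1}]'
python3 -c 'from h import *;st();print(w2c(ctrl.read_state()["eef_pos"],[.55,.0064,.036]))
s=cap("scene");overlay(s,[],(190,130,360,280),4.5,"s17.png")'
```

```text
t: 23.8
eef_pos: [0.5542, -0.1157, 0.0984]
ee_rot: [-0.051, 3.141, -0.005]
force: [0.5, 0.5, -3.2]
finger_gap: 0.0229
t 23.8 p [ 0.5542 -0.1157  0.0984] yawY 1.6033 z [ 0.    -0.003 -1.   ] q [-0.2   0.38 -0.16  1.03 -0.   -0.24] F [ 0.5  0.5 -3.2] gap 0.0229
[-0.0002331  -0.12220834  0.09837425]
```

View pics/s17.png

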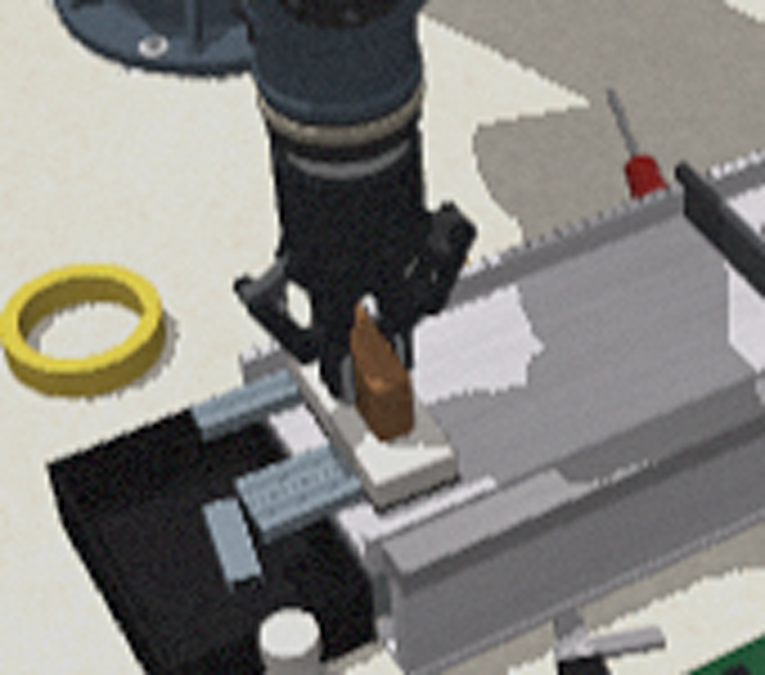

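```bash
python3 -m pendant '[{"dp":[0.000,-0.008,0],"delta_rot":[0,0,0],"gripper":1},{"dp":[0.0005,-0.016,0],"delta_rot":[0,0,0],"gripper":1},{"dp":[0.001,-0.024,0],"delta_rot":[0,0,0],"gripper":1},{"dp":[0.001,-0.032,0],"delta_rot":[0,0,0],"gripper":1},{"dp":[0.0015,-0.04,0],"delta_rot":[0,0,0],"gripper":1}]'
python3 -m pendant '[{"dp":[0.000,-0.008,0],"delta_rot":[0,0,0],"gripper":1},{"dp":[0.0005,-0.012,0],"delta_rot":[0,0,0],"gripper":1},{"dp":[0.0005,-0.012,0],"delta_rot":[0,0,0],"gripper":1}]'
python3 -c 'from h import *;st();print(w2c(ctrl.read_state()["eef_pos"],[.55,.0064,.036]))
s=cap("scene");overlay(s,[],(190,130,360,280),4.5,"s18.png")'
```

```text
t: 24.35
eef_pos: [0.5557, -0.1576, 0.0984]
ee_rot: [-0.05, 3.141, -0.006]
force: [-0.2, -0.5, -2.4]
finger_gap: 0.0229
t: 24.65
eef_pos: [0.5563, -0.1703, 0.0983]
ee_rot: [-0.049, 3.141, -0.006]
force: [0.3, -0.2, -4.0]
finger_gap: 0.0234
t 24.65 p [ 0.5563 -0.1703  0.0983] yawY 1.6018 z [ 0.    -0.004 -1.   ] q [-0.3   0.41 -0.12  1.04 -0.   -0.33] F [ 0.3 -0.2 -4. ] gap 0.0234
[-6.95974213e-05 -1.76833509e-01  9.82977149e-02]
```

View pics/s18.png

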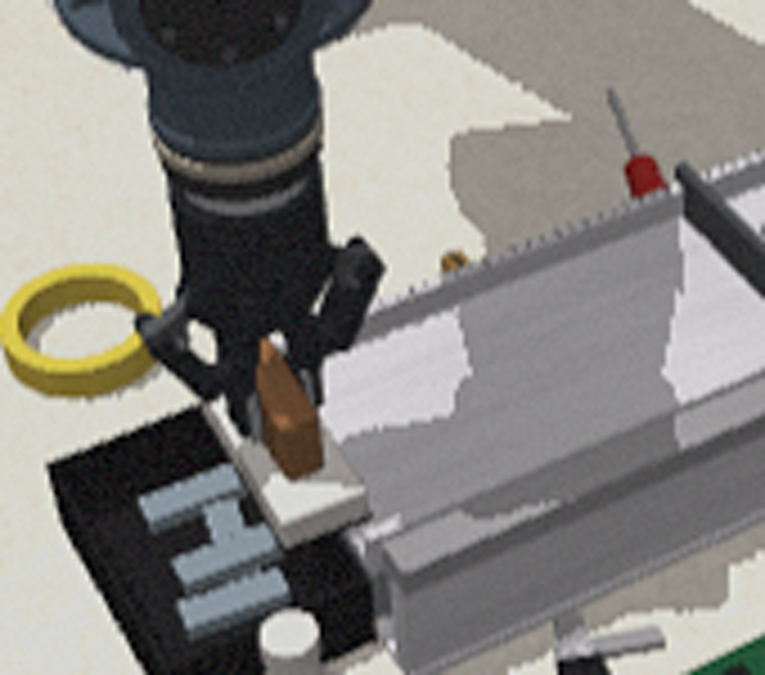

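```bash
python3 -m pendant '[{"dp":[0,0,0.05],"delta_rot":[0,0,0],"gripper":1},{"dp":[0,0,0.1],"delta_rot":[0,0,0],"gripper":1},{"dp":[0,0,0.13],"delta_rot":[0,0,0],"gripper":1},{"dp":[-0.015,-0.05,0.13],"delta_rot":[0,0,-0.02],"gripper":1},{"dp":[-0.03,-0.1,0.13],"delta_rot":[0,0,-0.028],"gripper":1}]'
python3 -m pendant '[{"dp":[-0.015,-0.05,0],"delta_rot":[0,0,0],"gripper":1},{"dp":[-0.03,-0.1,0],"delta_rot":[0,0,0],"gripper":1},{"dp":[-0.044,-0.15,0],"delta_rot":[0,0,0],"gripper":1},{"dp":[-0.044,-0.174,-0.01],"delta_rot":[0,0,0],"gripper":1},{"dp":[-0.044,-0.174,-0.06],"delta_rot":[0,0,0],"gripper":1}]'
python3 -m pendant '[{"dp":[0,0,-0.03],"delta_rot":[0,0,0],"gripper":1},{"dp":[0,0,-0.06],"delta_rot":[0,0,0],"gripper":1},{"dp":[0,0,-0.08],"delta_rot":[0,0,0],"gripper":1},{"dp":[0,0,-0.09],"delta_rot":[0,0,0],"gripper":1},{"dp":[0,0,-0.09],"delta_rot":[0,0,0],"gripper":1}]'
python3 -c 'from h import *;st()
s=cap("scene");save(s,"s19.png")
t=cap("top");overlay(t,[],(250,130,450,270),3.9,"t19.png")'
```

```text
t: 25.2
eef_pos: [0.5283, -0.2655, 0.2299]
ee_rot: [-0.01, 3.139, -0.008]
force: [0.4, -0.0, -2.6]
finger_gap: 0.0231
t: 25.7
eef_pos: [0.4862, -0.4459, 0.1742]
ee_rot: [-0.005, 3.131, -0.021]
force: [2.8, -0.0, -2.6]
finger_gap: 0.0233
t: 26.2
eef_pos: [0.4857, -0.445, 0.0828]
ee_rot: [-0.005, 3.132, -0.019]
force: [-0.5, 0.6, -2.8]
finger_gap: 0.0232
t 26.2 p [ 0.4857 -0.445   0.0828] yawY 1.5741 z [ 0.009 -0.012 -1.   ] q [-0.74  0.53  0.05  1.08 -0.   -0.74] F [-0.5  0.6 -2.8] gap 0.0232
```

View pics/s19.png

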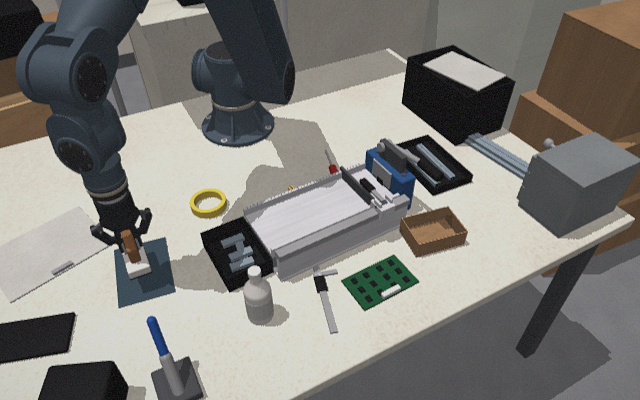

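View pics/t19.png

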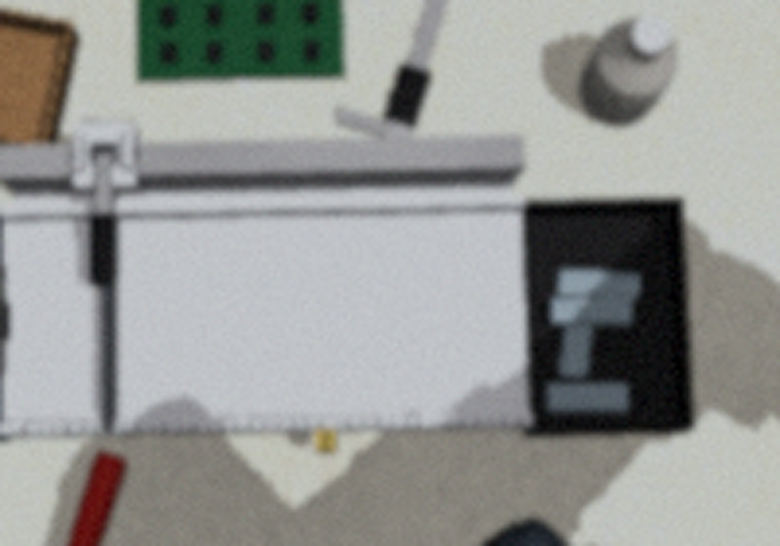

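```bash
python3 -m pendant '[{"dp":[-0.002,0,-0.02],"delta_rot":[0,0,0],"gripper":1},{"dp":[-0.003,0,-0.035],"delta_rot":[0,0,0],"gripper":1},{"dp":[-0.003,0,-0.042],"delta_rot":[0,0,0],"gripper":1},{"dp":[-0.003,0,-0.047],"delta_rot":[0,0,0],"gripper":1},{"dp":[-0.003,0,-0.047],"delta_rot":[0,0,0],"gripper":1}]'
python3 -c 'from h import *;st()'
```

```text
t: 26.8
eef_pos: [0.484, -0.4461, 0.0384]
ee_rot: [-0.005, 3.129, -0.023]
force: [-0.3, 0.1, -2.4]
finger_gap: 0.0226
t 26.8 p [ 0.484  -0.4461  0.0384] yawY 1.574 z [ 0.012 -0.015 -1.   ] q [-0.74  0.56 -0.02  0.97 -0.   -0.75] F [-0.3  0.1 -2.4] gap 0.0226
```

```bash
python3 -m pendant '[{"dp":[0,0,-0.002],"delta_rot":[0,0,0],"gripper":1},{"dp":[0,0,-0.004],"delta_rot":[0,0,0],"gripper":1},{"dp":[0,0,-0.004],"delta_rot":[0,0,0],"gripper":1}]'
python3 -c 'from h import *;st()'
python3 -m pendant '[{"dp":[0,0,0],"delta_rot":[0,0,0],"gripper":0.4},{"dp":[0,0,0],"delta_rot":[0,0,0],"gripper":0.3},{"dp":[0,0,0],"delta_rot":[0,0,0],"gripper":0.3},{"dp":[0,0,0.04],"delta_rot":[0,0,0],"gripper":0.3},{"dp":[0,0,0.08],"delta_rot":[0,0,0],"gripper":0.3}]'
python3 -m pendant '[{"dp":[0,0,0.05],"delta_rot":[0,0,0],"gripper":0.3},{"dp":[0,0,0.1],"delta_rot":[0,0,0],"gripper":0.3},{"dp":[0.02,0.03,0.14],"delta_rot":[0,0,0],"gripper":0.7},{"dp":[0.02,0.08,0.15],"delta_rot":[0,0,0],"gripper":1},{"dp":[0.02,0.13,0.15],"delta_rot":[0,0,0],"gripper":1}]'
python3 -c 'from h import *;st()
s=cap("scene");overlay(s,[],(90,190,300,310),3.8,"s20.png")'
```

```text
t: 27.1
eef_pos: [0.4844, -0.4465, 0.0349]
ee_rot: [-0.005, 3.129, -0.024]
force: [0.7, -1.0, -1.7]
finger_gap: 0.0228
t 27.1 p [ 0.4844 -0.4465  0.0349] yawY 1.574 z [ 0.013 -0.015 -1.   ] q [-0.74  0.56 -0.02  0.96 -0.   -0.75] F [ 0.7 -1.  -1.7] gap 0.0228
t: 27.6
eef_pos: [0.4837, -0.4458, 0.1148]
ee_rot: [-0.005, 3.131, -0.021]
force: [1.0, -0.9, 0.0]
finger_gap: 0.0597
t: 28.1
eef_pos: [0.5048, -0.3192, 0.267]
ee_rot: [-0.003, 3.127, -0.025]
force: [0.5, 0.3, -0.1]
finger_gap: 0.0164
t 28.1 p [ 0.5048 -0.3192  0.267 ] yawY 1.5727 z [ 0.015 -0.016 -1.   ] q [-0.56  0.34  0.22  1.43 -0.01 -0.56] F [ 0.5  0.3 -0.1] gap 0.0164
```

View pics/s20.png

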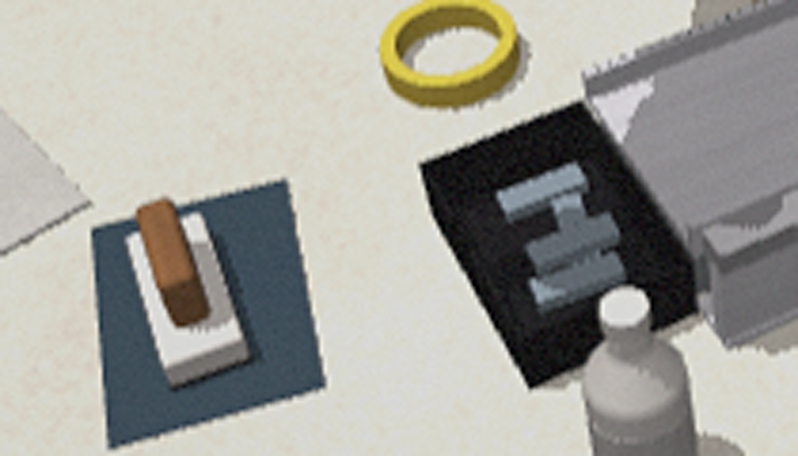

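```bash
python3 -m pendant '[{"dp":[0.01,0.05,0],"delta_rot":[0.012,0.008,0.034],"gripper":0.5},{"dp":[0.02,0.1,0],"delta_rot":[0.012,0.008,0.034],"gripper":0.5},{"dp":[0.03,0.15,0],"delta_rot":[0.012,0.008,0.034],"gripper":0.5},{"dp":[0.04,0.2,0],"delta_rot":[0.012,0.008,0.034],"gripper":0.5},{"dp":[0.05,0.25,0],"delta_rot":[0.012,0.008,0.034],"gripper":0.5}]' 30
python3 -m pendant '[{"dp":[0.01,0.05,0],"delta_rot":[0,0,0],"gripper":0.5},{"dp":[0.02,0.1,0],"delta_rot":[0,0,0],"gripper":0.5},{"dp":[0.03,0.15,0],"delta_rot":[0,0,0],"gripper":0.5},{"dp":[0.03,0.2,-0.01],"delta_rot":[0,0,0],"gripper":0.5},{"dp":[0.03,0.207,-0.06],"delta_rot":[0,0,0],"gripper":0.5}]'
python3 -m pendant '[{"dp":[0,0,-0.03],"delta_rot":[0,0,0],"gripper":0.5},{"dp":[0,0,-0.06],"delta_rot":[0,0,0],"gripper":0.5},{"dp":[0,0,-0.06],"delta_rot":[0,0,0],"gripper":0.5}]'
python3 -c 'from h import *;st()
s=cap("scene");overlay(s,[],(300,90,440,210),5,"s21.png")'
```

```text
t: 28.65
eef_pos: [0.5512, -0.0721, 0.267]
ee_rot: [-0.062, 3.136, 0.002]
force: [1.7, 0.2, -0.1]
finger_gap: 0.0427
t: 29.15
eef_pos: [0.584, 0.1396, 0.2132]
ee_rot: [-0.068, 3.126, 0.006]
force: [1.9, -0.4, -1.1]
finger_gap: 0.0427
t: 29.45
eef_pos: [0.5815, 0.1394, 0.1495]
ee_rot: [-0.069, 3.133, 0.004]
force: [-1.0, -0.4, -0.5]
finger_gap: 0.0424
t 29.45 p [0.5815 0.1394 0.1495] yawY 1.6149 z [ 0.008  0.003 -1.   ] q [ 0.23  0.39 -0.    1.17  0.    0.19] F [-1.  -0.4 -0.5] gap 0.0424
```

View pics/s21.png

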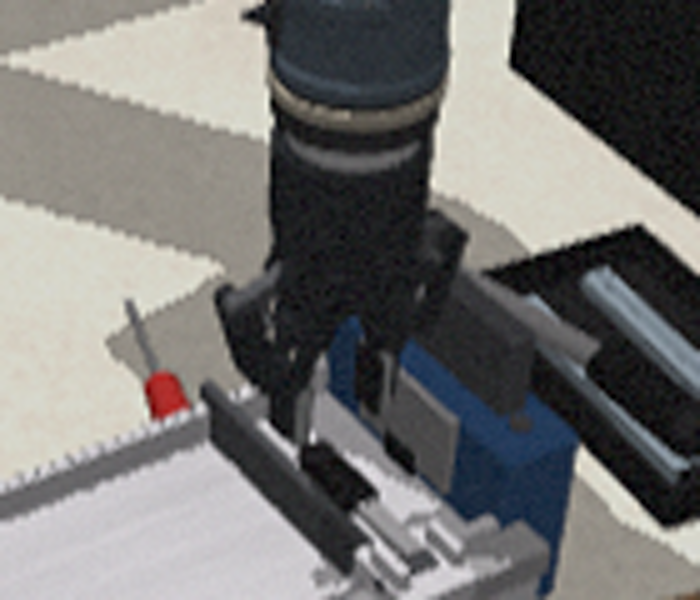

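```bash
python3 -c '
from h import *
s=cap("scene");print(at(s,368,184.4,.125),at(s,363.8,183.8,.118))'
python3 -m pendant '[{"dp":[0.005,-0.001,-0.02],"delta_rot":[0,0,0],"gripper":0.5},{"dp":[0.005,-0.001,-0.036],"delta_rot":[0,0,0],"gripper":0.5},{"dp":[0.005,-0.001,-0.049],"delta_rot":[0,0,0],"gripper":0.5},{"dp":[0.005,-0.001,-0.049],"delta_rot":[0,0,0],"gripper":0.5}]'
python3 -c 'from h import *;st()
s=cap("scene");overlay(s,[],(300,90,440,210),5,"s22.png")'
```

```text
[0.59382733 0.13744729 0.125     ] [0.58005885 0.13389269 0.118     ]
t: 29.95
eef_pos: [0.5887, 0.1381, 0.1045]
ee_rot: [-0.067, 3.127, 0.006]
force: [-0.1, -0.1, -0.4]
finger_gap: 0.0428
t 29.95 p [0.5887 0.1381 0.1045] yawY 1.6136 z [ 0.013  0.004 -1.   ] q [ 0.23  0.43 -0.07  1.06  0.    0.19] F [-0.1 -0.1 -0.4] gap 0.0428
```

View pics/s22.png

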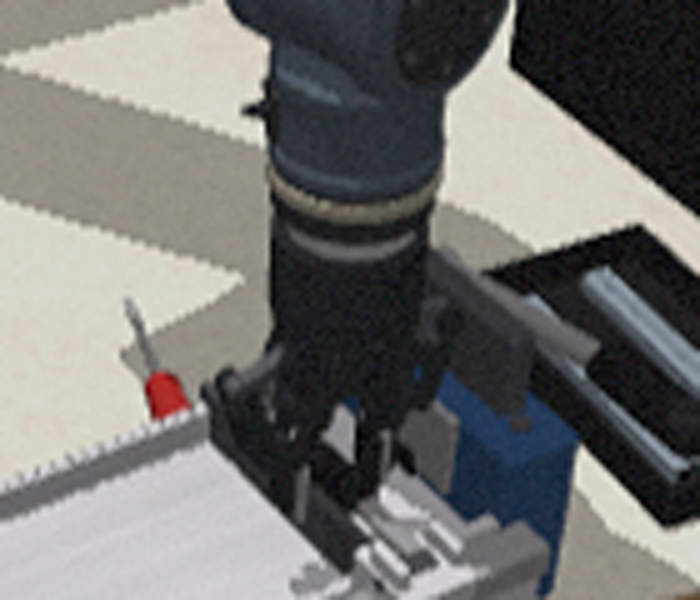

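```bash
python3 -m pendant '[{"dp":[0,0,-0.003],"delta_rot":[0,0,0],"gripper":0.6},{"dp":[0,0,-0.003],"delta_rot":[0,0,0],"gripper":1},{"dp":[0,0,-0.003],"delta_rot":[0,0,0],"gripper":1},{"dp":[0,0,-0.003],"delta_rot":[0,0,0],"gripper":1}]' 40
python3 -c 'from h import *;st()'
```

```text
t: 30.4
eef_pos: [0.5896, 0.1396, 0.1036]
ee_rot: [-0.068, 3.125, 0.01]
force: [-1.0, 6.2, 3.4]
finger_gap: 0.0189
t 30.4 p [0.5896 0.1396 0.1036] yawY 1.6145 z [ 0.016  0.007 -1.   ] q [ 0.23  0.43 -0.07  1.06  0.    0.19] F [-1.   6.2  3.4] gap 0.0189
```

```bash
python3 -m pendant '[{"dp":[0.003,0,0.010],"delta_rot":[0,0,0],"gripper":1},{"dp":[0.006,0,0.019],"delta_rot":[0,0,0],"gripper":1},{"dp":[0.010,0,0.027],"delta_rot":[0,0,0],"gripper":1},{"dp":[0.018,0,0.037],"delta_rot":[0,0,0],"gripper":1},{"dp":[0.028,0.001,0.046],"delta_rot":[0,0,0],"gripper":1}]' 40
python3 -c 'from h import *;st()
s=cap("scene");overlay(s,[],(300,90,440,210),5,"s23.png")'
```

```text
t: 30.9
eef_pos: [0.6168, 0.1402, 0.15]
ee_rot: [-0.068, 3.127, 0.009]
force: [-0.8, -0.3, -11.2]
finger_gap: 0.019
t 30.9 p [0.6168 0.1402 0.15  ] yawY 1.6144 z [ 0.013  0.006 -1.   ] q [0.22 0.45 0.09 1.2  0.   0.18] F [ -0.8  -0.3 -11.2] gap 0.019
```

View pics/s23.png

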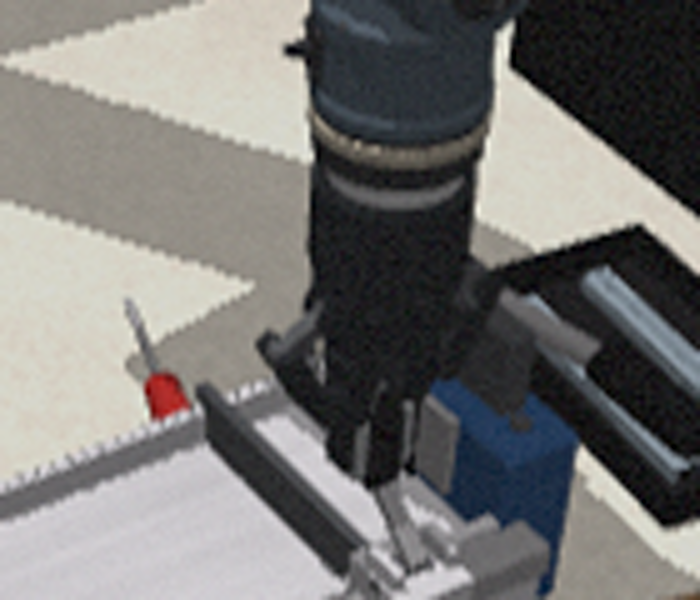

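Lever at about 0.8 rad and following. Keep raising.

```bash
python3 -m pendant '[{"dp":[0.006,0,0.004],"delta_rot":[0,0,0],"gripper":1},{"dp":[0.012,0,0.008],"delta_rot":[0,0,0],"gripper":1},{"dp":[0.019,0.001,0.011],"delta_rot":[0,0,0],"gripper":1},{"dp":[0.025,0.001,0.013],"delta_rot":[0,0,0],"gripper":1},{"dp":[0.03,0.001,0.014],"delta_rot":[0,0,0],"gripper":1}]' 40
python3 -c 'from h import *;st()
s=cap("scene");overlay(s,[],(300,90,440,210),5,"s24.png")'
```

```text
t: 31.45
eef_pos: [0.6491, 0.1412, 0.1655]
ee_rot: [-0.068, 3.125, 0.009]
force: [-5.7, 0.5, -8.8]
finger_gap: 0.019
t 31.45 p [0.6491 0.1412 0.1655] yawY 1.6141 z [ 0.016  0.006 -1.   ] q [0.21 0.49 0.2  1.27 0.   0.17] F [-5.7  0.5 -8.8] gap 0.019
```

View pics/s24.png

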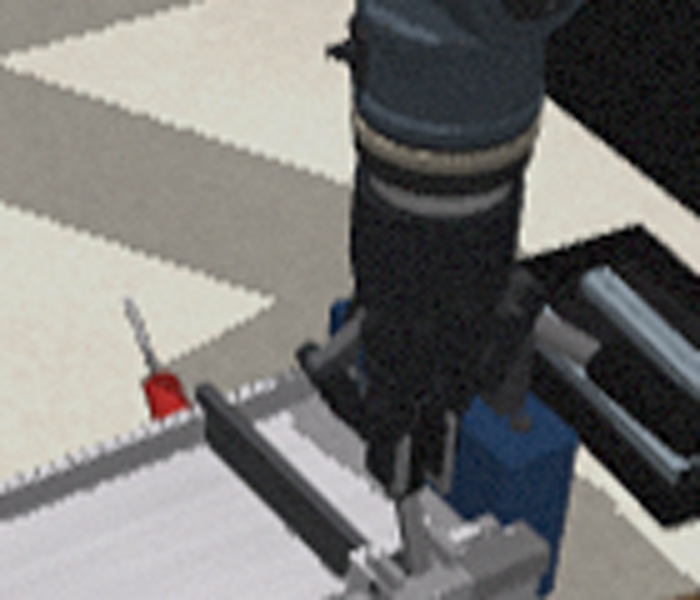

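```bash
python3 -m pendant '[{"dp":[0,-0.01,0],"delta_rot":[0,0,0],"gripper":1},{"dp":[0.001,-0.022,0],"delta_rot":[0,0,0],"gripper":1},{"dp":[0.001,-0.034,0],"delta_rot":[0,0,0],"gripper":1},{"dp":[0.0015,-0.046,0],"delta_rot":[0,0,0],"gripper":1},{"dp":[0.002,-0.058,0],"delta_rot":[0,0,0],"gripper":1}]' 60
python3 -m pendant '[{"dp":[0,-0.012,0],"delta_rot":[0,0,0],"gripper":1},{"dp":[0.001,-0.024,0],"delta_rot":[0,0,0],"gripper":1},{"dp":[0.001,-0.036,0],"delta_rot":[0,0,0],"gripper":1},{"dp":[0.0015,-0.048,0],"delta_rot":[0,0,0],"gripper":1},{"dp":[0.002,-0.06,0],"delta_rot":[0,0,0],"gripper":1}]'
python3 -c 'from h import *;st()
s=cap("scene");overlay(s,[],(240,90,400,220),4.8,"s25.png")
t=cap("top");overlay(t,[],(250,130,410,270),4.8,"t25.png")'
```

```text
t: 32.0
eef_pos: [0.6519, 0.0826, 0.1657]
ee_rot: [-0.068, 3.124, 0.01]
force: [-0.6, 3.9, -9.6]
finger_gap: 0.0184
t: 32.5
eef_pos: [0.6541, 0.0215, 0.1656]
ee_rot: [-0.067, 3.123, 0.01]
force: [-0.5, 4.7, -11.0]
finger_gap: 0.0187
t 32.5 p [0.6541 0.0215 0.1656] yawY 1.614 z [ 0.017  0.007 -1.   ] q [ 0.03  0.47  0.17  1.25  0.01 -0.01] F [ -0.5   4.7 -11. ] gap 0.0187
```

View pics/s25.png

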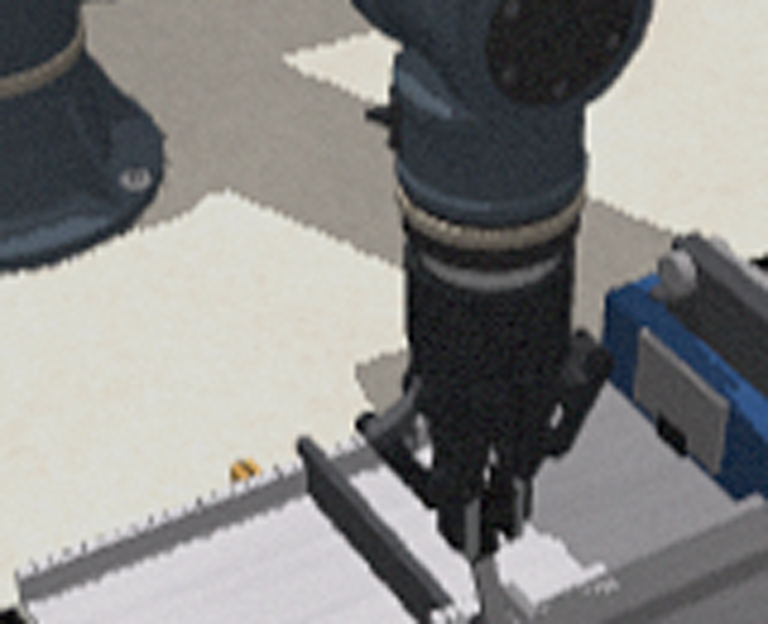

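View pics/t25.png

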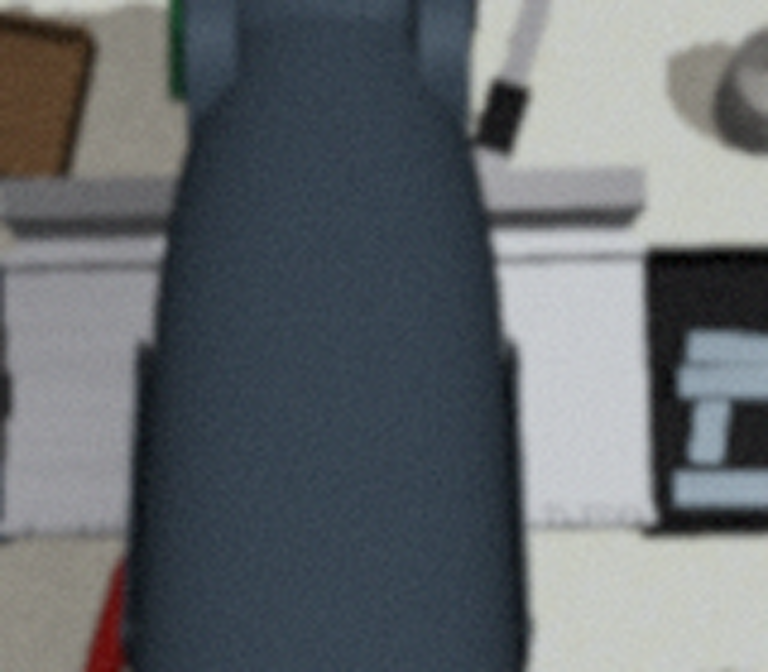

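Run:
```python
from h import *
np.set_printoptions(precision=4,suppress=True)
s=cap("scene");CP2=[.550,.0064,.036]
Z=lambda u,v:(240+u/4.8,90+v/4.8)
for n,p,z in[('plate tip',(308,447),.096),('tipL',(300,447),.096),('tipR',(316,443),.096),('ptr',(246,470),.08),('ptr70',(246,470),.07),('ptrline',(246,478),.06)]:
    w=at(s,*Z(*p),z);print(n,w,w2c(w,CP2))
for n in('pointer','stop_tip'):
  for m in ctrl.mark_of('scene',n): print(n,m['score'],np.array(m['centre'])*[640,400],w2c(at(s,m['centre'][0]*640,m['centre'][1]*400,.083 if n!='pointer' else .06),CP2))
```

```text
plate tip [0.4809 0.0098 0.096 ] [-0.069   0.0059  0.096 ]
tipL [0.4788 0.0059 0.096 ] [-0.0712  0.0021  0.096 ]
tipR [0.48   0.0153 0.096 ] [-0.0697  0.0114  0.096 ]
ptr [ 0.4652 -0.0217  0.08  ] [-0.0857 -0.025   0.08  ]
ptr70 [ 0.4548 -0.0171  0.07  ] [-0.0959 -0.02    0.07  ]
ptrline [ 0.4507 -0.0155  0.06  ] [-0.1    -0.0183  0.06  ]
pointer 0.68 [236.672 259.4  ] [ 0.054  -0.2464  0.06  ]
pointer 0.43 [292.608 198.8  ] [-0.0652 -0.0327  0.06  ]
stop_tip 0.96 [301.504 185.6  ] [-0.077   0.0018  0.083 ]
stop_tip 0.15 [238.912 249.32 ] [ 0.0475 -0.2349  0.083 ]
```

```bash
python3 -m pendant '[{"dp":[0,-0.01,0],"delta_rot":[0,0,0],"gripper":1},{"dp":[0.001,-0.02,0],"delta_rot":[0,0,0],"gripper":1},{"dp":[0.001,-0.028,0],"delta_rot":[0,0,0],"gripper":1},{"dp":[0.001,-0.031,0],"delta_rot":[0,0,0],"gripper":1},{"dp":[0.001,-0.031,0],"delta_rot":[0,0,0],"gripper":1}]'
python3 -m pendant '[{"dp":[0,0,0],"delta_rot":[0,0,0],"gripper":0.75},{"dp":[0,0,0],"delta_rot":[0,0,0],"gripper":0.5},{"dp":[0,0,0],"delta_rot":[0,0,0],"gripper":0.5},{"dp":[0,0,0.05],"delta_rot":[0,0,0],"gripper":0.5},{"dp":[0,0,0.1],"delta_rot":[0,0,0],"gripper":0.5}]'
python3 -m pendant '[{"dp":[-0.03,-0.04,0.02],"delta_rot":[0,0,0],"gripper":0.5},{"dp":[-0.06,-0.08,0.02],"delta_rot":[0,0,0],"gripper":0.5},{"dp":[-0.1,-0.11,0.02],"delta_rot":[0,0,0],"gripper":0.5},{"dp":[-0.14,-0.14,0.02],"delta_rot":[0,0,0],"gripper":0.5},{"dp":[-0.15,-0.18,0.02],"delta_rot":[0,0,0],"gripper":0.5}]'
python3 -c 'from h import *;st()
s=cap("scene");overlay(s,[],(240,90,400,220),4.8,"s26.png")
t=cap("top");overlay(t,[],(290,130,370,270),7,"t26.png");save(t,"t26f.png")'
```

```text
t: 33.25
eef_pos: [0.6553, -0.0103, 0.1656]
ee_rot: [-0.065, 3.123, 0.006]
force: [1.2, -2.5, -11.6]
finger_gap: 0.0182
t: 33.75
eef_pos: [0.6544, -0.0101, 0.2663]
ee_rot: [-0.065, 3.125, 0.006]
force: [2.5, -0.4, 1.5]
finger_gap: 0.0428
t: 34.25
eef_pos: [0.5013, -0.19, 0.2881]
ee_rot: [-0.067, 3.124, 0.006]
force: [0.9, -0.4, -1.2]
finger_gap: 0.0426
t 34.25 p [ 0.5013 -0.19    0.2881] yawY 1.6137 z [ 0.017  0.004 -1.   ] q [-0.37  0.23  0.13  1.45  0.01 -0.41] F [ 0.9 -0.4 -1.2] gap 0.0426
```

View pics/s26.png

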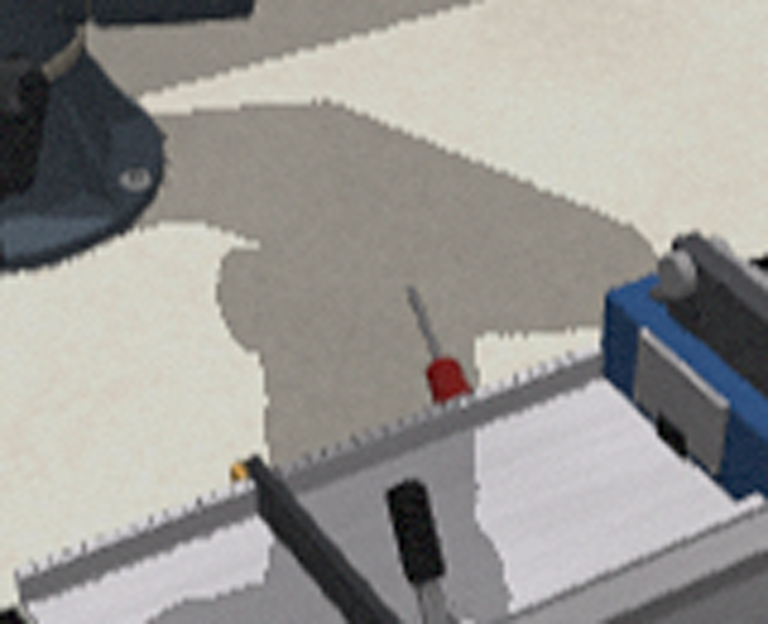

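View pics/t26f.png

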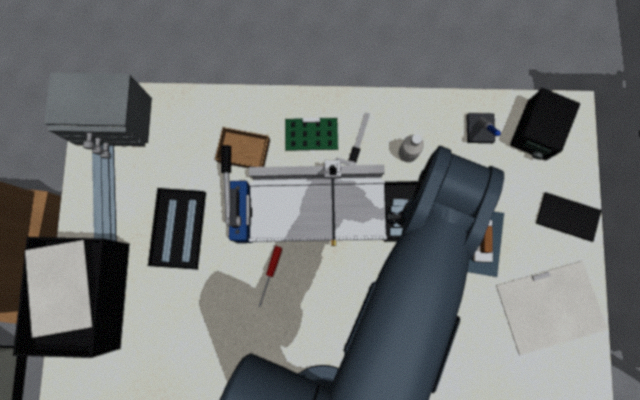

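View pics/t26.png

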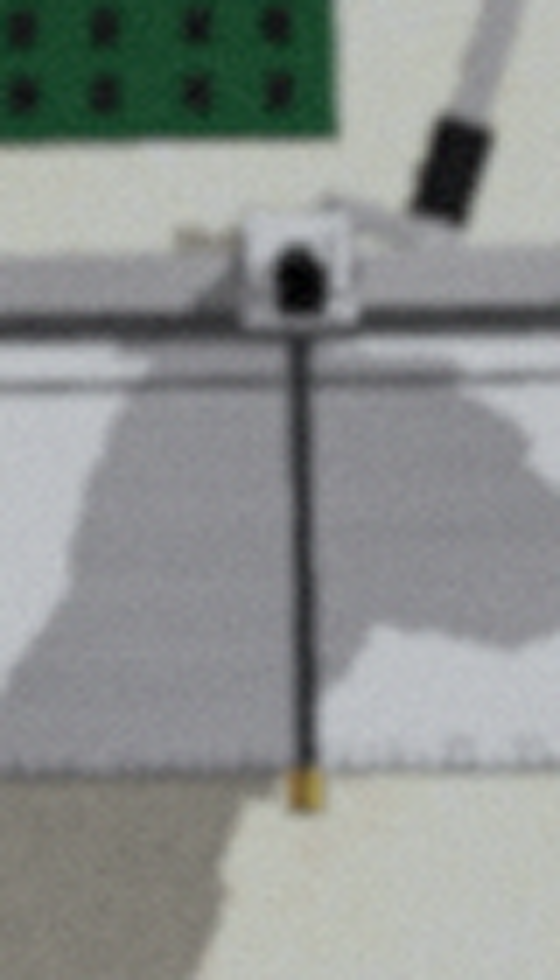

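```bash
python3 -c '
import cv2
a=cv2.imread("pics/t26f.png")[225:255,315:350];cv2.imwrite("pics/t26z.png",cv2.resize(a,None,fx=16,fy=16,interpolation=cv2.INTER_CUBIC))'
```

```text
(no output)
```

View pics/t26z.png

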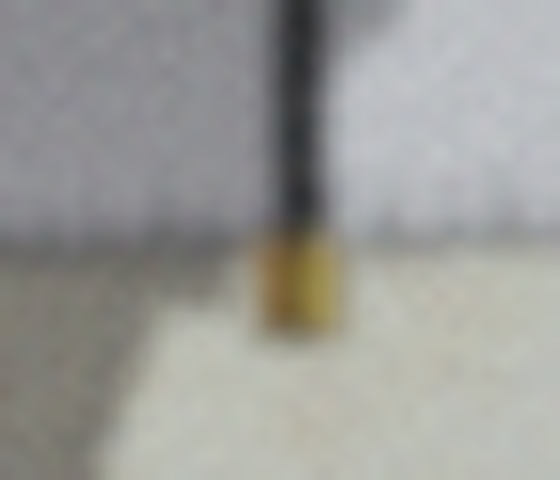

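```bash
python3 -m pendant '[{"dp":[0.04,0.03,0],"delta_rot":[0,0,0],"gripper":1},{"dp":[0.08,0.06,0],"delta_rot":[0,0,0],"gripper":1},{"dp":[0.12,0.09,0],"delta_rot":[0,0,0],"gripper":1},{"dp":[0.16,0.12,0],"delta_rot":[0,0,0],"gripper":1},{"dp":[0.20,0.15,0],"delta_rot":[0,0,0],"gripper":1}]' 60
python3 -m pendant '[{"dp":[0.015,0.03,0],"delta_rot":[0,0,0],"gripper":1},{"dp":[0.015,0.03,-0.04],"delta_rot":[0,0,0],"gripper":1},{"dp":[0.015,0.03,-0.08],"delta_rot":[0,0,0],"gripper":1},{"dp":[0.015,0.03,-0.10],"delta_rot":[0,0,0],"gripper":1},{"dp":[0.015,0.03,-0.10],"delta_rot":[0,0,0],"gripper":1}]'
python3 -c 'from h import *;st()
s=cap("scene");overlay(s,[],(260,70,400,220),4.4,"s27.png")'
```

```text
t: 34.85
eef_pos: [0.7044, -0.0416, 0.2888]
ee_rot: [-0.059, 3.121, 0.002]
force: [1.2, -0.3, 0.2]
finger_gap: 0.0001
t: 35.35
eef_pos: [0.7181, -0.0106, 0.1857]
ee_rot: [-0.061, 3.126, 0.003]
force: [0.0, 1.0, -0.0]
finger_gap: -0.0002
t 35.35 p [ 0.7181 -0.0106  0.1857] yawY 1.6098 z [ 0.015  0.002 -1.   ] q [-0.02  0.59  0.42  1.39  0.   -0.05] F [ 0.  1. -0.] gap -0.0002
```

View pics/s27.png

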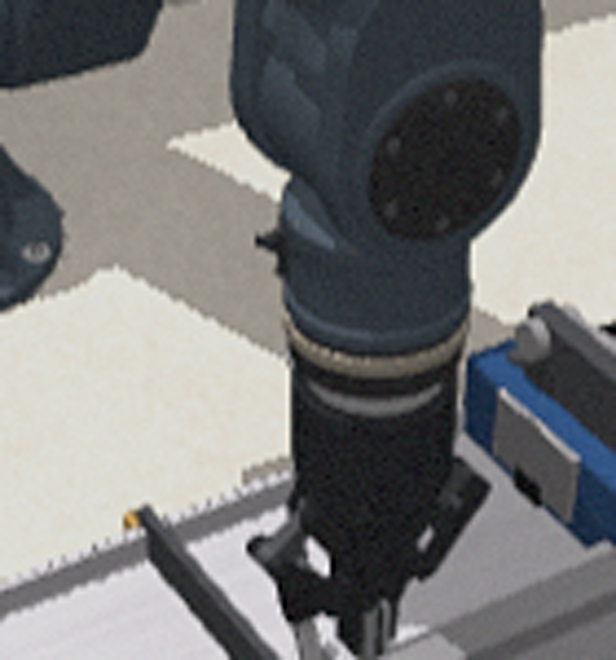

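```bash
python3 -m pendant '[{"dp":[-0.018,-0.001,-0.004],"delta_rot":[0,0,0],"gripper":1},{"dp":[-0.033,-0.001,-0.004],"delta_rot":[0,0,0],"gripper":1},{"dp":[-0.047,-0.002,-0.004],"delta_rot":[0,0,0],"gripper":1},{"dp":[-0.058,-0.002,-0.006],"delta_rot":[0,0,0],"gripper":1},{"dp":[-0.069,-0.0025,-0.008],"delta_rot":[0,0,0],"gripper":1}]'
python3 -c 'from h import *;st()
s=cap("scene");overlay(s,[],(260,70,400,220),4.4,"s28.png")'
```

```text
t: 35.9
eef_pos: [0.6511, -0.0131, 0.1833]
ee_rot: [-0.06, 3.118, 0.003]
force: [0.9, -0.2, -1.2]
finger_gap: 0.0001
t 35.9 p [ 0.6511 -0.0131  0.1833] yawY 1.6096 z [ 0.023  0.002 -1.   ] q [-0.02  0.46  0.19  1.28  0.   -0.06] F [ 0.9 -0.2 -1.2] gap 0.0001
```

View pics/s28.png

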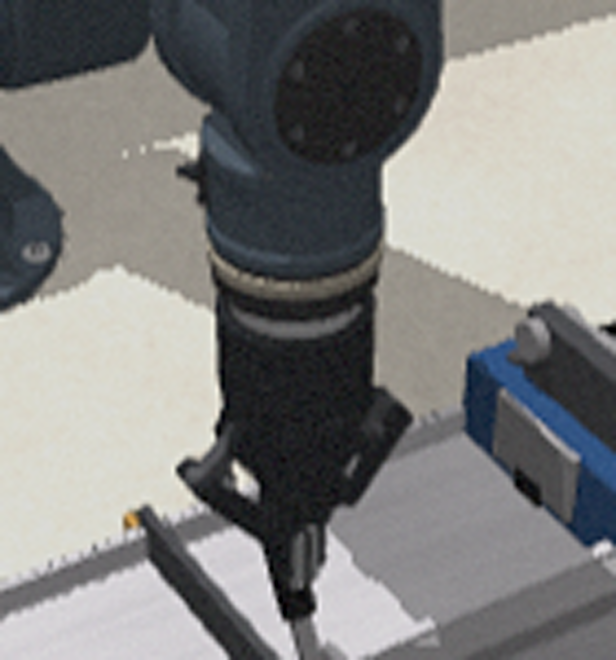

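```bash
python3 -m pendant '[{"dp":[-0.011,-0.0005,-0.008],"delta_rot":[0,0,0],"gripper":1},{"dp":[-0.021,-0.001,-0.016],"delta_rot":[0,0,0],"gripper":1},{"dp":[-0.030,-0.001,-0.025],"delta_rot":[0,0,0],"gripper":1},{"dp":[-0.038,-0.0015,-0.034],"delta_rot":[0,0,0],"gripper":1},{"dp":[-0.045,-0.0015,-0.044],"delta_rot":[0,0,0],"gripper":1}]'
python3 -c 'from h import *;st()
s=cap("scene");overlay(s,[],(260,90,380,220),5,"s29.png")'
```

```text
t: 36.45
eef_pos: [0.6071, -0.0148, 0.1424]
ee_rot: [-0.06, 3.112, 0.002]
force: [3.7, -0.5, 4.8]
finger_gap: 0.0003
t 36.45 p [ 0.6071 -0.0148  0.1424] yawY 1.6095 z [ 0.029  0.002 -1.   ] q [-0.03  0.4  -0.01  1.13  0.   -0.06] F [ 3.7 -0.5  4.8] gap 0.0003
```

View pics/s29.png

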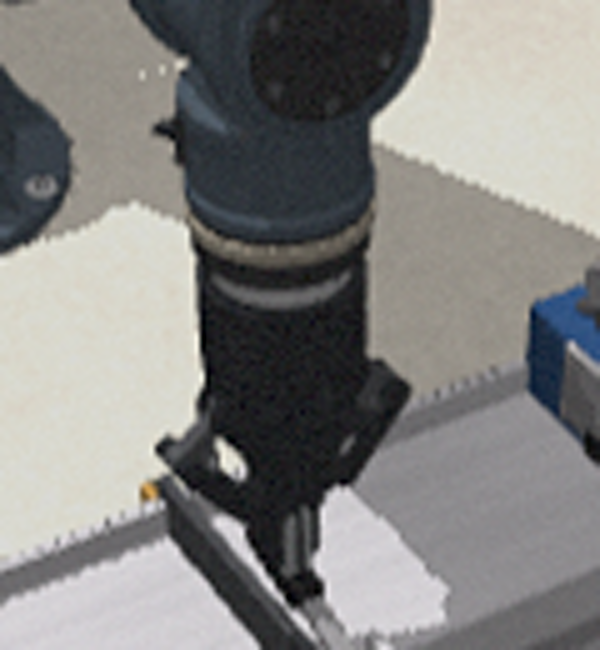

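```bash
python3 -m pendant '[{"dp":[-0.004,0,-0.007],"delta_rot":[0,0,0],"gripper":1},{"dp":[-0.008,0,-0.013],"delta_rot":[0,0,0],"gripper":1},{"dp":[-0.012,-0.0005,-0.018],"delta_rot":[0,0,0],"gripper":1},{"dp":[-0.014,-0.0005,-0.022],"delta_rot":[0,0,0],"gripper":1}]'
python3 -m pendant '[{"dp":[-0.002,0,-0.002],"delta_rot":[0,0,0],"gripper":1},{"dp":[-0.002,0,-0.004],"delta_rot":[0,0,0],"gripper":1}]'
python3 -c 'from h import *;st()'
```

```text
t: 36.9
eef_pos: [0.5967, -0.0151, 0.1241]
ee_rot: [-0.06, 3.103, 0.002]
force: [-1.0, 0.9, 48.8]
finger_gap: 0.0001
t: 37.1
eef_pos: [0.5973, -0.015, 0.1244]
ee_rot: [-0.06, 3.096, 0.001]
force: [-9.1, -0.4, 40.3]
finger_gap: 0.0001
t 37.1 p [ 0.5973 -0.015   0.1244] yawY 1.6096 z [ 0.045  0.002 -0.999] q [-0.03  0.38 -0.09  1.06  0.   -0.07] F [-9.1 -0.4 40.3] gap 0.0001
```

```bash
python3 -m pendant '[{"dp":[0,0,0.03],"delta_rot":[0,0,0],"gripper":1},{"dp":[0,0,0.08],"delta_rot":[0,0,0],"gripper":1},{"dp":[0,0,0.13],"delta_rot":[0,0,0],"gripper":1},{"dp":[-0.03,-0.04,0.15],"delta_rot":[0,0,0],"gripper":1},{"dp":[-0.06,-0.08,0.15],"delta_rot":[0,0,0],"gripper":1}]'
python3 -m pendant '[{"dp":[-0.04,-0.03,0],"delta_rot":[0,0,0],"gripper":1},{"dp":[-0.06,-0.08,0],"delta_rot":[0,0,0],"gripper":1},{"dp":[-0.08,-0.13,0],"delta_rot":[0,0,0],"gripper":1},{"dp":[-0.1,-0.17,0],"delta_rot":[0,0,0],"gripper":1},{"dp":[-0.14,-0.2,0],"delta_rot":[0,0,0],"gripper":1}]'
python3 -c 'from h import *;st()
s=cap("scene");overlay(s,[],(230,120,390,240),4.9,"s30.png");save(s,"s30f.png")
t=cap("top");overlay(t,[],(290,150,360,260),8,"t30.png");save(t,"t30f.png")
a=t["frame"][225:255,315:350];cv2.imwrite("pics/t30z.png",cv2.resize(a,None,fx=16,fy=16,interpolation=cv2.INTER_CUBIC))'
```

```text
t: 37.6
eef_pos: [0.5414, -0.0923, 0.2787]
ee_rot: [-0.064, 3.089, -0.001]
force: [0.6, -1.4, 1.3]
finger_gap: -0.0
t: 38.1
eef_pos: [0.4036, -0.2939, 0.2795]
ee_rot: [-0.064, 3.087, -0.003]
force: [0.7, -0.7, -0.0]
finger_gap: 0.0001
t 38.1 p [ 0.4036 -0.2939  0.2795] yawY 1.6123 z [ 0.054 -0.001 -0.999] q [-0.65  0.15 -0.01  1.37  0.03 -0.69] F [ 0.7 -0.7 -0. ] gap 0.0001
```

View pics/s30.png

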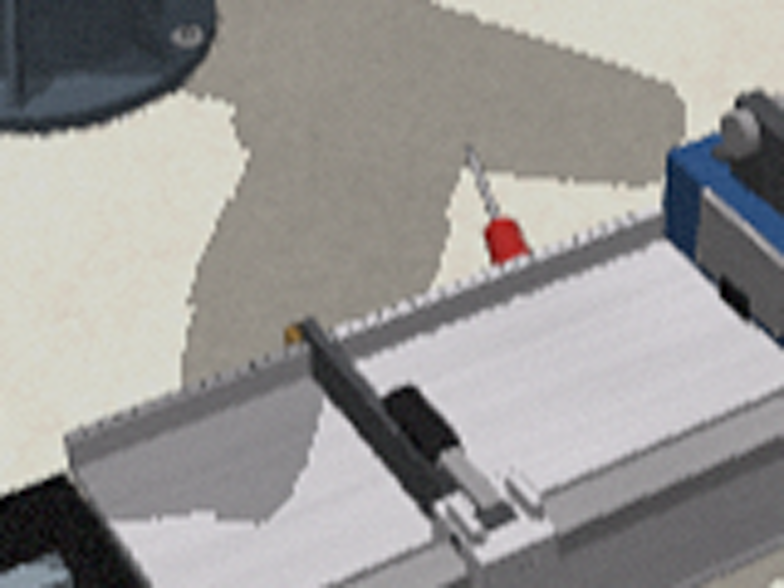

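View pics/t30z.png

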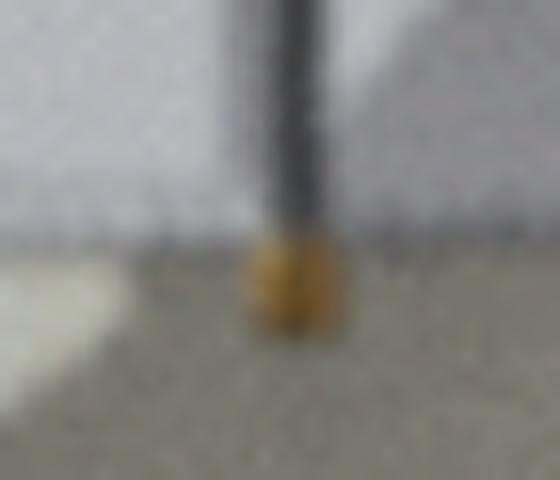

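View pics/t30f.png

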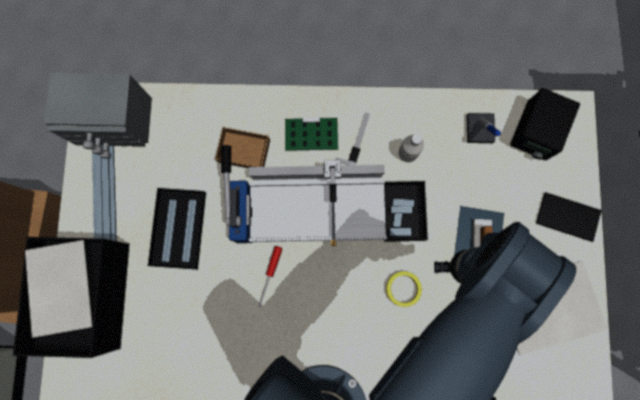

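View pics/s30f.png

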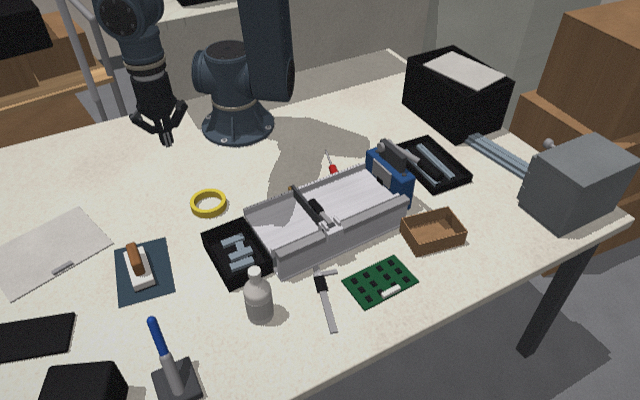

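```bash
python3 -c 'from h import *;st();print(ctrl.close_job())'
```

```text
t 38.2 p [ 0.3999 -0.2945  0.2799] yawY 1.6066 z [ 0.052 -0.001 -0.999] q [-0.65  0.14 -0.01  1.37  0.03 -0.69] F [-0.7 -0.3 -0.1] gap 0.0001
the job is handed in; nothing more can be done
None
```

The profile cutter is set up for the next batch, and I handed the job in at 38 s of the 208 s allowed; no verdict was reported.

- **Finished lengths:** both lie released in the tray. Their centres measured about 20–30 mm from the tray's centre, inside the 60 mm limit.
- **Offcuts:** there were four in the trough. One was knocked aside partway through, before I started wiping. I wiped all four into the bin with the scraper in one pass, and the last pictures show the trough empty and all four lying in the bin.
- **Scraper:** it stands upright on its mat.
- **Length stop:** I raised the lever to about 1.3 rad and slid the stop about 150 mm. In the last top-camera picture the plate's end lines up with the brass pointer to within about 1 mm.
- **Clamp lever:** it is pressed fully down. The wrist force reached about 49 N when it stopped, with the fingertips within 1 mm of the height expected for a closed lever. I had no direct reading of its angle.
- **Bystanders:** none look moved in the pictures; I did not measure them.

One measurement disagreed: the scene camera placed things about 5–7 mm farther in x than the top camera. I relied mainly on the top camera, and every grasp worked. The pointer network's marks were also unreliable, so I read the pointer's position from the pictures.

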